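# Clamp the sampler cone with the ring that truly threads

## Task

Clamp the sampler cone on its holder with one of the two retaining rings in the steel tray: they look alike, but only one has the holder's thread, and the other binds as it starts, well before it is down. Start a ring gently and level, turning it clockwise, and if it binds early do not force it but back it off, lift it away and use the other one; run that one fully home on the holder's shoulder, snug but not forced, and let go. Do not disturb the beaker or the flask.

Things in the scene. Friction and masses are not known exactly. Their poses are not given: they have to be found in the camera images.
- cone_holder: Fixed upright aluminium holder; origin: centre of its underside on the bench, z up along the thread axis. Base 100 mm wide, 14 high; then a round body 68 mm wide up to the shoulder at 42.5 mm; then a boss 48 mm wide up to 58 mm with a coarse right-hand thread, 55 mm over its ribs. On it sits the cone: flange 48 mm wide at 62 to 65 mm, tip at 79. Yaw has no meaning.
- boss_top (a point): On the thread axis at the top of the boss, 58 mm above the bench. Four-start thread, 29.3 mm advance a turn (4.7 mm a radian). A ring let down level over the boss lands on the ribs at any yaw, its underside 48 to 57 mm above the bench, and goes down with the ribs when turned clockwise seen from above.
- shoulder (a point): On the thread axis at the shoulder, 42.5 mm above the bench. The right ring turns freely (under 0.1 N m; up to 0.25 while it presses the seat), meets the cone's flange with its underside at 45.5 mm above the bench and stops on the shoulder at 42.5 mm, after 90 to 190 degrees in all, and stays there. 0.3 to 0.5 N m on a ring is snug, or binding; over 1 N m is forcing it.
- cone_seat (a joint): Sprung rubber seat under the cone, in m: 0 = up and free, grows as the cone is pressed down, 0.003 with a ring fully home. It takes about 3 N to start and 13 N at 0.003.
- parts_tray: Fixed steel tray, 100 mm (its x) by 210 mm (its y), floor 3 mm and rim 8 mm above the bench; origin: centre of its underside. Two loose look-alike rings lie flat in it, open side down, one on each marked place; which is which cannot be seen and changes. Ring: white plastic, fluted, 64.4 mm outside, 22.5 mm high, 55 to 115 g; at the top a 3 mm lip with a 39 mm hole.
- place_a (a point): Centre of one marked place on the tray floor, 3 mm above the bench, 55 mm from the tray's centre along its +y: centre of the underside of the ring that lies there at the start. Ring inside: skirt bore 58.6 mm, thread segments near the lower edge. A ring that jams within 10 degrees of landing has only caught on the end of a rib: turn it back 45 degrees and start it again.
- place_b (a point): The same for the other place, 55 mm along the tray's -y. The wrong ring goes down with the ribs for at most a third of a turn, then binds, stiffer with each degree, with its underside 47 to 50 mm above the bench, well above home; turned back 45 degrees (anticlockwise) it lifts straight off.
- beaker: Small glass beaker, 56 mm wide, 70 mm high, bystander; origin: centre of its underside.
- flask: Stoppered volumetric flask, 62 mm wide, 172 mm high, bystander; origin: centre of its underside.

How it is judged:
By the outcome, as a careful person would: the job done as asked, in the order asked, and still so for the second after the job is handed in, with the robot touching nothing.
It also fails if it takes over 72 s, if anything falls off the work surface, if the arm or the gripper's body presses on something with over 40 N, if the wrist force passes 120 N, or if a joint passes its speed limit or range.

## Robot

A 6-joint arm with a two-finger parallel gripper is mounted at the origin on a cart in front of the work surface, level with it; the furniture and walls round the work are solid. World frame = base frame: x ahead of the robot, y to its left, z up, the work surface at z = 0. Lengths are in m, angles in rad, forces in N, time in s.
With the tool pointing down it reaches from about 0.25 to 0.85 m from the base axis. Payload 12.5 kg.
Tool frame: the origin (TCP) lies at the very end of the fingers, on their centre line; the grasp point (between the pads) lies 19 mm behind it; z points along the fingers, y is the line along which they close (so a half turn about z gives the same grasp; the last joint's range is limited). The gripper opens to 93 mm and grips with 3 to 60 N. Pads are 15 mm wide; open, the fingers measure 128 mm over their backs; the gripper's body (75 mm by 188 mm) begins 65 mm behind the grasp point.
Start: joints at [-1.202, 0.351, 1.652, -0, 1.139, -0.085], TCP at [0.241, -0.494, 0.219] pointing down, gripper open.
Joint ranges: [-2.75, 2.75], [-0.79, 2.1], [0.01, 2.65], [-1.57, 4.71], [0.07, 3.14], [-2.87, 2.87]. Speed limits (rad/s): [2.22, 2.22, 2.79, 3.14, 3.14, 3.14].

## Interface

Orientations are given as [roll, pitch, yaw] about the fixed x, y, z axes, in that order (R = Rz(yaw) Ry(pitch) Rx(roll)).
In Python, from rig import * gives the robot as it stands. The module is installed in compiled form; this text tells all that it offers.
- The arm moves only by the tool carry_out, never from a script. Its argument "increments" is a list of rows, each an object of numbers: "tx", "ty", "tz": the shift along the world's x, y, z in m; "wx", "wy", "wz": the turn, a rotation vector about the world's x, y, z in degrees; "gripper": the opening, from 0 (shut) to 1 (fully open). In form: [{"tx": .., "ty": .., "tz": .., "wx": .., "wy": .., "wz": .., "gripper": ..}, ...]. A call has 1 to 20 rows; each row shifts and turns the commanded pose from where the row before left it; what a row does not reach is not made up. A row lasts 1/10 s, in which the tool goes at most 50 mm and 8.59 degrees, less where a joint would pass 70% of its speed; a pose out of reach is approached as far as the arm can. A call with a gripper value outside its range is refused whole. The fingers move at their own pace and stop on an object; the grip force is fixed at half the most. Time passes only in rows, so rows that do not move let the fingers close. It gives the time, the measured TCP pose, the force, the opening and the grip force at its end, in the units of the state.
- state(): the state, without advancing time (a new reading comes with each control period).
- capture(name): name is "scene" or "top" or "wrist"; returns a dict with "img" (400x640x3 uint8, blue, green, red), "K" (3x3 intrinsics, pixels), "k1" (the pictures are not rectified: a ray, as slopes to the right and down, at radius r is drawn at 1 + k1 r^2 times it, then the intrinsics apply), "extrinsics" (4x4, takes a point from camera to world coordinates). Camera axes: x right, y up, looking along -z (the intrinsics and any distortion apply to the point x, -y, -z); pixel columns grow to the right and rows downward; lengths in m; the calibration is good to about 2 mm. A picture is of the moment at which its call begins. There is no depth.
- close_job(): hands the job in; it is judged then, once.
The state is a dict: "time": time; "joints": joint angles; "joint_vel": joint speeds; "effort": joint torques, N m; "ee_pos": TCP position; "tcp_rot": TCP orientation; "ft_force": force on the tool from outside, world axes, zero at the start; "moment": the same for the moment, N m; "finger_gap": finger opening in m; "grip_force": force on a finger pad.
Only numpy, scipy, OpenCV 4.12 (cv2) and the standard library are available. Lean on these libraries where they do the work, as an engineer would, in place of code of your own. Each camera call takes 0.05 s, during which the arm holds its last target. There are 200 camera calls.

## Working session

There is one attempt and no reset: what is moved stays moved. The work goes in short steps, Python scripts to look and compute and a tool call to move; the robot and the scene stay as the last step left them, time stands still between calls to the robot, and variables do not carry over. Pictures are saved under pics/ and viewed, at most 10 in all, crops included, and the job is handed in when it is done.

Besides the shell and the picture viewer there is one more tool, called after "Request:" as name([rows], argument=value, ...), one row to a line, values as JSON. carry_out: Moves the arm, as the interface text tells. Its arguments: {"type":"object","properties":{"increments":{"type":"array"}},"required":["increments"]}

```bash
mkdir -p pics; python3 - <<'E'
from rig import *
import cv2,numpy as np
s=state();print({k:np.round(v,3) for k,v in s.items()})
for n in("scene","top"):
    c=capture(n);cv2.imwrite(f"pics/{n}0.png",c["img"]);print(n,c["K"],c["k1"],np.round(c["extrinsics"],3))
E
```

```text
{'time': np.float64(0.0), 'joints': array([-1.202,  0.351,  1.652,  0.   ,  1.139, -0.085]), 'joint_vel': array([-0.001, -0.   ,  0.001,  0.002, -0.   , -0.001]), 'effort': array([-0.0000e+00, -4.9732e+01, -2.8525e+01,  7.0000e-02,  2.6000e-02,
       -0.0000e+00]), 'ee_pos': array([ 0.241, -0.494,  0.218]), 'tcp_rot': array([-3.14 , -0.   ,  0.454]), 'ft_force': array([ 1.167, -0.446,  0.197]), 'moment': array([-0.05 , -0.055, -0.011]), 'grip_force': np.float64(0.0), 'finger_gap': np.float64(0.093)}
scene [[498.82566366   0.         316.85299955]
 [  0.         498.82566366 193.68230255]
 [  0.           0.           1.        ]] -0.07563853803100618 [[-0.728  0.362 -0.582 -0.372]
 [-0.685 -0.413  0.6    0.924]
 [-0.023  0.835  0.549  0.894]
 [ 0.     0.     0.     1.   ]]
top [[501.22320963   0.         317.70564688]
 [  0.         501.22320963 203.22978568]
 [  0.           0.           1.        ]] -0.032679734857044236 [[-0.004  0.996 -0.084  0.337]
 [-1.    -0.003  0.008  0.041]
 [ 0.008  0.084  0.996  1.626]
 [ 0.     0.     0.     1.   ]]
```

View pics/scene0.png

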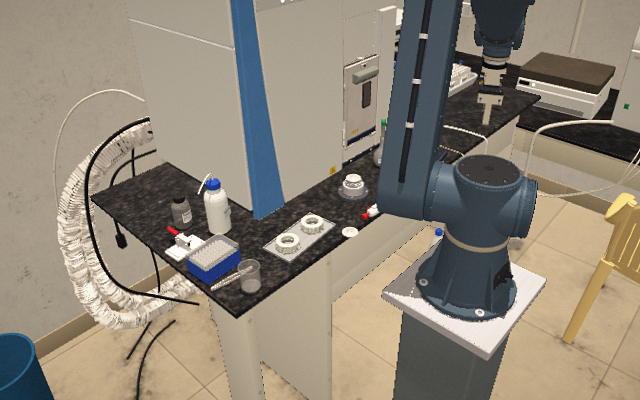

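View pics/top0.png

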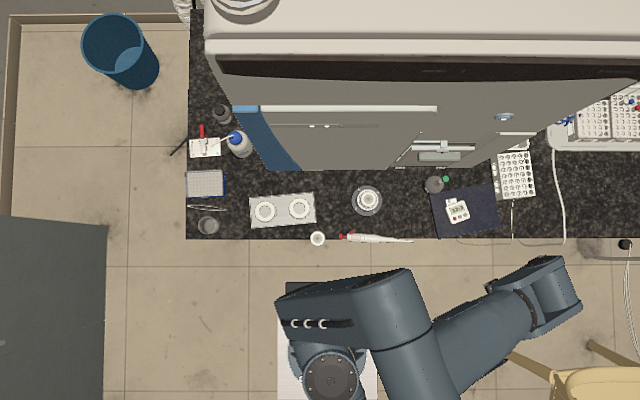

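Scene and top agree. In the top view the rings are at (265,210) and (299,208), the holder at (368,200), the beaker at (208,225) and the flask at (434,184). The instrument front is at about row 170.

```bash
cat > h.py <<'E'
from rig import *
import cv2,numpy as np
def ray(c,u,v):
    K=c["K"];d=np.array([(u-K[0,2])/K[0,0],(v-K[1,2])/K[1,1]]);x=d.copy()
    for _ in range(20): x=d/(1+c["k1"]*(x@x))
    E=c["extrinsics"];return E[:3,3],E[:3,:3]@np.array([x[0],-x[1],-1])
def pl(c,u,v,z):
    o,d=ray(c,u,v);return np.round((o+d*(z-o[2])/d[2])[:3],4)
def two(ca,pa,cb,pb):
    (o,d),(p,e)=ray(ca,*pa),ray(cb,*pb)
    t=np.linalg.lstsq(np.c_[d,-e],p-o,rcond=None)[0];return np.round((o+d*t[0]+p+e*t[1])/2,4)
def st():
    s=state();print({k:np.round(s[k],4).tolist() for k in("time","ee_pos","tcp_rot","ft_force","moment","finger_gap","grip_force","joints")})
E
python3 - <<'E'
from h import *
c=capture("top");im=c["img"]
crop=cv2.resize(im[150:250,180:480],None,fx=2.6,fy=2.6,interpolation=cv2.INTER_CUBIC);cv2.imwrite("pics/crop.png",crop)
w=(im.min(2)>205).astype(np.uint8)
n,_,S,C=cv2.connectedComponentsWithStats(w)
for i in range(1,n):
    if S[i,4]>60 and 180<C[i][1]<245 and C[i][0]<480: print(C[i],S[i],pl(c,*C[i],.0255))
for nm,p,z in(("ringL",(265,210.5),.0255),("ringR",(299,208.5),.0255),("holder",(367.5,200),.04),("beaker",(208,225),.07),("flask",(434,184),.172),("wall",(350,170),0),("wallR",(420,168),0),("edge",(350,239),0),("tr",(250,197),.008),("tr",(313,193),.008),("cupcap",(317,238),.03)):print(nm,pl(c,*p,z))
E
```

```text
[367.57894737 199.23684211] [357 190  21  20 152] [ 0.4843 -0.1323  0.0255]
[298.85465116 208.06976744] [289 199  20  19 172] [0.4565 0.0882 0.0255]
[456.62240664 210.69709544] [446 199  24  25 241] [ 0.4465 -0.4188  0.0255]
[264.50625 211.05625] [255 202  20  19 160] [0.4473 0.1981 0.0255]
[317.1    238.3125] [311 232  13  14  80] [0.3597 0.0301 0.0255]
[377.63247863 238.37606838] [360 236  41   5 117] [ 0.3588 -0.163   0.0255]
ringL [0.4491 0.1965 0.0255]
ringR [0.4551 0.0877 0.0255]
holder [ 0.4805 -0.1305  0.04  ]
beaker [0.4013 0.3689 0.07  ]
flask [ 0.515  -0.3121  0.172 ]
wall [ 0.583  -0.0786  0.    ]
wallR [ 0.5892 -0.3089  0.    ]
edge [ 0.3575 -0.0766  0.    ]
tr [0.4943 0.247  0.008 ]
tr [0.5067 0.0428 0.008 ]
cupcap [0.3607 0.0305 0.03  ]
```

View pics/crop.png

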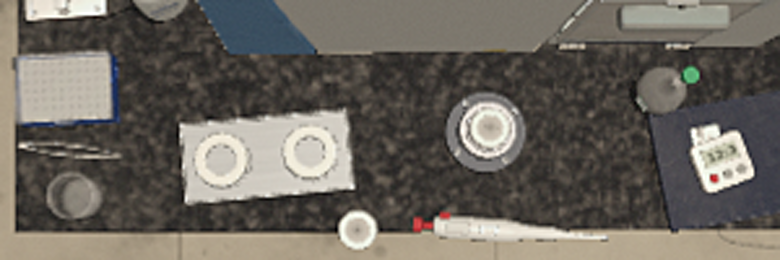

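Everything is located. The holder is at about (0.482,-0.131) and the rings at about (0.448,0.197) and (0.456,0.088). The wall at x≈0.583 limits the gripper's yaw near the holder. I'll look at the holder from above first.

Request:
carry_out([
  {"tz": 0.02, "ty": 0.02},
  {"tx": 0.02, "ty": 0.034, "wz": 1.6},
  {"tx": 0.02, "ty": 0.031, "wz": 1.6},
  {"tx": 0.02, "ty": 0.031, "wz": 1.6},
  {"tx": 0.02, "ty": 0.031, "wz": 1.6},
  {"tx": 0.02, "ty": 0.031, "wz": 1.6},
  {"tx": 0.02, "ty": 0.031, "wz": 1.6},
  {"tx": 0.02, "ty": 0.031, "wz": 1.6},
  {"tx": 0.02, "ty": 0.031, "wz": 1.6},
  {"tx": 0.02, "ty": 0.031, "wz": 1.6},
  {"tx": 0.02, "ty": 0.031, "wz": 1.6},
  {"tx": 0.02, "ty": 0.03, "wz": 1.4},
  {"tx": 0.021, "wz": 1.2},
  {"tx": 0.02},
  {"tz": 0},
  {"tz": 0},
])

```text
validation failed for argument at $.in...
```

```bash
python3 - <<'E'
from h import *
st();c=capture("wrist");cv2.imwrite("pics/w1.png",c["img"]);print(np.round(c["extrinsics"],3))
E
```

```text
{'time': 0.15, 'ee_pos': [0.241, -0.4941, 0.2182], 'tcp_rot': [-3.1407, -0.0001, 0.4538], 'ft_force': [-0.4361, 0.2653, 0.1546], 'moment': [0.0294, -0.0025, 0.0293], 'finger_gap': 0.0928, 'grip_force': 0.0, 'joints': [-1.2016, 0.3511, 1.6522, -0.0, 1.1391, -0.0846]}
[[ 0.439  0.865  0.245  0.309]
 [-0.899  0.422  0.118 -0.46 ]
 [-0.002 -0.272  0.962  0.385]
 [ 0.     0.     0.     1.   ]]
```

View pics/w1.png

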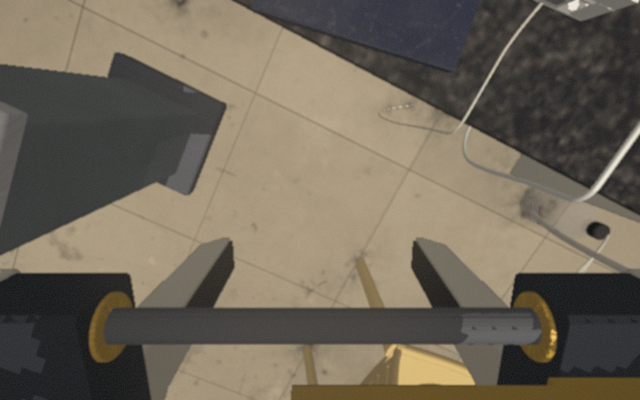

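The wrist view shows only the floor and bench edge, because the move was refused and the arm hasn't moved. I'll send it again with every field filled in.

Request:
carry_out([
  {"tx": 0, "ty": 0.02, "tz": 0.02, "wx": 0, "wy": 0, "wz": 0, "gripper": 1},
])

```text
time: 0.3
ee_pos: [0.2406, -0.4741, 0.2365]
tcp_rot: [-3.138, -0.0, 0.453]
ft_force: [0.3, 0.3, 0.1]
finger_gap: 0.093
grip_force: 0.0
```

Request:
carry_out([
  {"tx": 0.018, "ty": 0.03, "tz": 0, "wx": 0, "wy": 0, "wz": 1.6, "gripper": 1},
  {"tx": 0.02, "ty": 0.03, "tz": 0, "wx": 0, "wy": 0, "wz": 1.6, "gripper": 1},
  {"tx": 0.02, "ty": 0.03, "tz": 0, "wx": 0, "wy": 0, "wz": 1.6, "gripper": 1},
  {"tx": 0.02, "ty": 0.03, "tz": 0, "wx": 0, "wy": 0, "wz": 1.6, "gripper": 1},
  {"tx": 0.02, "ty": 0.03, "tz": 0, "wx": 0, "wy": 0, "wz": 1.6, "gripper": 1},
  {"tx": 0.02, "ty": 0.03, "tz": 0, "wx": 0, "wy": 0, "wz": 1.6, "gripper": 1},
  {"tx": 0.02, "ty": 0.03, "tz": 0, "wx": 0, "wy": 0, "wz": 1.6, "gripper": 1},
  {"tx": 0.02, "ty": 0.03, "tz": 0, "wx": 0, "wy": 0, "wz": 1.6, "gripper": 1},
  {"tx": 0.02, "ty": 0.03, "tz": 0, "wx": 0, "wy": 0, "wz": 1.6, "gripper": 1},
  {"tx": 0.02, "ty": 0.03, "tz": 0, "wx": 0, "wy": 0, "wz": 1.6, "gripper": 1},
  {"tx": 0.02, "ty": 0.03, "tz": 0, "wx": 0, "wy": 0, "wz": 1.6, "gripper": 1},
  {"tx": 0.023, "ty": 0.013, "tz": 0, "wx": 0, "wy": 0, "wz": 1.4, "gripper": 1},
  {"tx": 0, "ty": 0, "tz": 0, "wx": 0, "wy": 0, "wz": 0, "gripper": 1},
  {"tx": 0, "ty": 0, "tz": 0, "wx": 0, "wy": 0, "wz": 0, "gripper": 1},
])

```text
time: 1.7
ee_pos: [0.4819, -0.1311, 0.2383]
tcp_rot: [-3.141, 0.0, 0.786]
ft_force: [-1.4, 0.2, 0.1]
finger_gap: 0.0927
grip_force: 0.0
```

```bash
python3 - <<'E'
from h import *
st();c=capture("wrist");cv2.imwrite("pics/w2.png",c["img"]);print(np.round(c["extrinsics"],3))
E
```

```text
{'time': 1.7, 'ee_pos': [0.4819, -0.1311, 0.2383], 'tcp_rot': [-3.1409, 0.0005, 0.7861], 'ft_force': [-1.3898, 0.185, 0.0691], 'moment': [-0.0301, -0.0336, -0.0357], 'finger_gap': 0.0927, 'grip_force': 0.0, 'joints': [-0.3588, 0.2378, 1.755, -0.0002, 1.1496, 0.426]}
[[ 0.708  0.68   0.193  0.535]
 [-0.706  0.681  0.192 -0.077]
 [-0.001 -0.273  0.962  0.405]
 [ 0.     0.     0.     1.   ]]
```

View pics/w2.png

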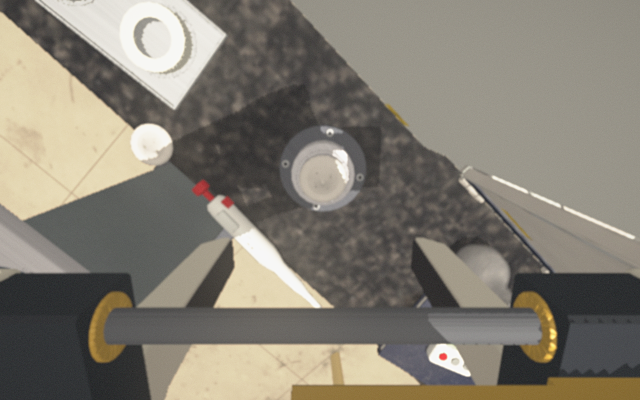

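The wrist view shows the holder base with screws at (330,132), (286,163), (360,177) and (316,207), the cone at its centre and a ring at (155,38). The instrument edge runs through (390,105), and the door corner is at (463,172).

```bash
python3 - <<'E'
from h import *
c=capture("wrist");im=c["img"];K=c["K"]
for p in((330.5,132),(286,163),(360,177),(316,207)):print("screw",pl(c,*p,.014))
print("m",pl(c,323.1,169.8,.014))
for p in((300,10),(385,100),(440,152),(463,172),(548,270)):print("wall",pl(c,*p,0))
print("ring",pl(c,155,38,.0255),"flask",pl(c,482,270,.03))
g=cv2.cvtColor(im,6)
cr=cv2.resize(im[115:225,265:385],None,fx=5,fy=5,interpolation=2);cv2.imwrite("pics/c2.png",cr)
for z,r in((.065,.024),(.058,.024),(.0425,.034),(.014,.05)):
  # radial gradient strength around guessed centres: project circle points
  E=np.linalg.inv(c["extrinsics"]);best=[]
  G=np.hypot(cv2.Sobel(cv2.GaussianBlur(g,(3,3),0),cv2.CV_32F,1,0),cv2.Sobel(cv2.GaussianBlur(g,(3,3),0),cv2.CV_32F,0,1))
  t=np.linspace(0,2*np.pi,72)
  P=E@np.array([.482+r*np.cos(t),-.131+r*np.sin(t),z+0*t,1+0*t]);x,y=P[0]/-P[2],-P[1]/-P[2];k=1+c["k1"]*(x*x+y*y)
  u,v=K[0,0]*x*k+K[0,2],K[1,1]*y*k+K[1,2];print(z,"circle at .482,-.131 px centre",u.mean().round(1),v.mean().round(1),"half",np.ptp(u).round(1)/2,np.ptp(v).round(1)/2)
E
```

```text
screw [ 0.5192 -0.1052  0.014 ]
screw [ 0.4587 -0.094   0.014 ]
screw [ 0.5073 -0.1656  0.014 ]
screw [ 0.4457 -0.1552  0.014 ]
m [ 0.4832 -0.1295  0.014 ]
wall [0.5847 0.0066 0.    ]
wall [ 0.5869 -0.1243  0.    ]
wall [ 0.5931 -0.2133  0.    ]
wall [ 0.5972 -0.2511  0.    ]
wall [ 0.5939 -0.4294  0.    ]
ring [0.46   0.087  0.0255] flask [ 0.5338 -0.3477  0.03  ]
0.065 circle at .482,-.131 px centre 323.6 180.5 half 23.8 23.3
0.058 circle at .482,-.131 px centre 323.6 179.1 half 23.35 22.85
0.0425 circle at .482,-.131 px centre 323.6 175.7 half 31.75 31.2
0.014 circle at .482,-.131 px centre 323.7 170.2 half 43.5 42.9
```

View pics/c2.png

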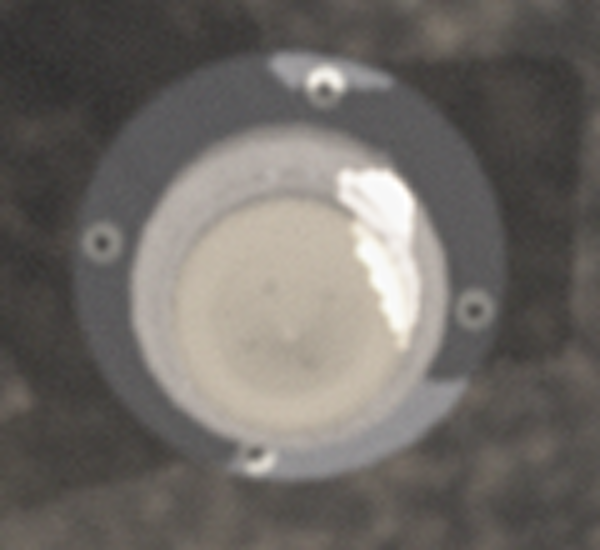

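Base, body and flange all put the holder near (0.4836,-0.1285) in the wrist view, which has a calibration bias. I'll centre the nearer ring by squeezing it at two crossed yaws. Its position is then exact, so I can use it to measure that bias.

Request:
carry_out([
  {"tx": -0.002, "ty": 0.02, "tz": 0, "wx": 0, "wy": 0, "wz": -8, "gripper": 0.86},
  {"tx": -0.002, "ty": 0.02, "tz": 0, "wx": 0, "wy": 0, "wz": -8, "gripper": 0.86},
  {"tx": -0.002, "ty": 0.02, "tz": 0, "wx": 0, "wy": 0, "wz": -8, "gripper": 0.86},
  {"tx": -0.002, "ty": 0.02, "tz": 0, "wx": 0, "wy": 0, "wz": -8, "gripper": 0.86},
  {"tx": -0.002, "ty": 0.02, "tz": 0, "wx": 0, "wy": 0, "wz": -8, "gripper": 0.86},
  {"tx": -0.002, "ty": 0.02, "tz": 0, "wx": 0, "wy": 0, "wz": -8, "gripper": 0.86},
  {"tx": -0.002, "ty": 0.02, "tz": 0, "wx": 0, "wy": 0, "wz": -8, "gripper": 0.86},
  {"tx": -0.002, "ty": 0.02, "tz": 0, "wx": 0, "wy": 0, "wz": -8, "gripper": 0.86},
  {"tx": -0.002, "ty": 0.02, "tz": 0, "wx": 0, "wy": 0, "wz": -8, "gripper": 0.86},
  {"tx": -0.003, "ty": 0.02, "tz": -0.02, "wx": 0, "wy": 0, "wz": -8, "gripper": 0.86},
  {"tx": -0.003, "ty": 0.019, "tz": -0.03, "wx": 0, "wy": 0, "wz": -8, "gripper": 0.86},
  {"tx": 0, "ty": 0, "tz": -0.03, "wx": 0, "wy": 0, "wz": -2, "gripper": 0.86},
  {"tx": 0, "ty": 0, "tz": -0.03, "wx": 0, "wy": 0, "wz": 0, "gripper": 0.86},
  {"tx": 0, "ty": 0, "tz": -0.03, "wx": 0, "wy": 0, "wz": 0, "gripper": 0.86},
  {"tx": 0, "ty": 0, "tz": -0.02, "wx": 0, "wy": 0, "wz": 0, "gripper": 0.86},
  {"tx": 0, "ty": 0, "tz": 0, "wx": 0, "wy": 0, "wz": 0, "gripper": 0.86},
])

```text
time: 3.4
ee_pos: [0.4565, 0.0867, 0.0768]
tcp_rot: [3.138, 0.003, -0.787]
ft_force: [-0.5, 0.1, 0.7]
finger_gap: 0.0797
grip_force: 0.0
```

```bash
python3 - <<'E'
from h import *
st();c=capture("wrist");cv2.imwrite("pics/w3.png",c["img"])
E
```

```text
{'time': 3.4, 'ee_pos': [0.4565, 0.0867, 0.0768], 'tcp_rot': [3.1383, 0.0027, -0.7868], 'ft_force': [-0.4559, 0.0941, 0.7409], 'moment': [0.1071, -0.0199, 0.0347], 'finger_gap': 0.0797, 'grip_force': 0.0, 'joints': [0.0876, 0.4168, 1.9816, -0.0001, 0.7474, 2.4452]}
```

View pics/w3.png

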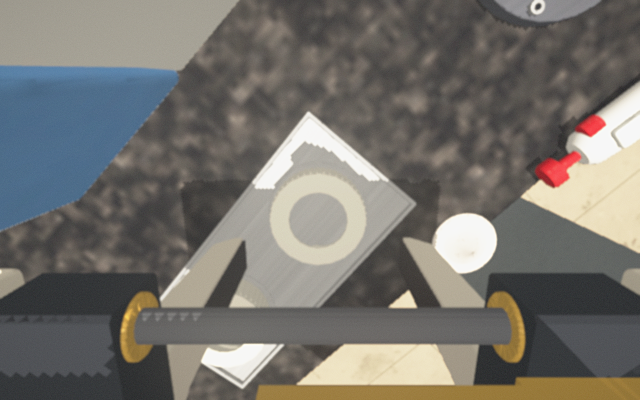

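The wrist view shows the ring centred between the fingers at (318,218) and clear of the tray rim. I'll descend and squeeze.

Request:
carry_out([
  {"tx": 0, "ty": 0, "tz": -0.02, "wx": 0, "wy": 0, "wz": 0, "gripper": 0.86},
  {"tx": 0, "ty": 0, "tz": -0.02, "wx": 0, "wy": 0, "wz": 0, "gripper": 0.86},
  {"tx": 0, "ty": 0, "tz": -0.015, "wx": 0, "wy": 0, "wz": 0, "gripper": 0.86},
  {"tx": 0, "ty": 0, "tz": -0.008, "wx": 0, "wy": 0, "wz": 0, "gripper": 0.86},
  {"tx": 0, "ty": 0, "tz": -0.004, "wx": 0, "wy": 0, "wz": 0, "gripper": 0.86},
  {"tx": 0, "ty": 0, "tz": 0, "wx": 0, "wy": 0, "wz": 0, "gripper": 0.6},
  {"tx": 0, "ty": 0, "tz": 0, "wx": 0, "wy": 0, "wz": 0, "gripper": 0.6},
  {"tx": 0, "ty": 0, "tz": 0, "wx": 0, "wy": 0, "wz": 0, "gripper": 0.6},
  {"tx": 0, "ty": 0, "tz": 0, "wx": 0, "wy": 0, "wz": 0, "gripper": 0.6},
])

```text
time: 4.35
ee_pos: [0.4586, 0.0877, 0.0123]
tcp_rot: [-3.141, -0.001, -0.785]
ft_force: [-1.0, -0.7, 7.8]
finger_gap: 0.064
grip_force: 30.0
```

Request:
carry_out([
  {"tx": 0, "ty": 0, "tz": 0, "wx": 0, "wy": 0, "wz": 0, "gripper": 0.86},
  {"tx": 0, "ty": 0, "tz": 0, "wx": 0, "wy": 0, "wz": 0, "gripper": 0.86},
  {"tx": 0, "ty": 0, "tz": 0, "wx": 0, "wy": 0, "wz": 0, "gripper": 0.86},
  {"tx": 0, "ty": 0, "tz": 0, "wx": 0, "wy": 0, "wz": 8, "gripper": 0.86},
  {"tx": 0, "ty": 0, "tz": 0, "wx": 0, "wy": 0, "wz": 8, "gripper": 0.86},
  {"tx": 0, "ty": 0, "tz": 0, "wx": 0, "wy": 0, "wz": 8, "gripper": 0.86},
  {"tx": 0, "ty": 0, "tz": 0, "wx": 0, "wy": 0, "wz": 8, "gripper": 0.86},
  {"tx": 0, "ty": 0, "tz": 0, "wx": 0, "wy": 0, "wz": 8, "gripper": 0.86},
  {"tx": 0, "ty": 0, "tz": 0, "wx": 0, "wy": 0, "wz": 8, "gripper": 0.86},
  {"tx": 0, "ty": 0, "tz": 0, "wx": 0, "wy": 0, "wz": 8, "gripper": 0.86},
  {"tx": 0, "ty": 0, "tz": 0, "wx": 0, "wy": 0, "wz": 8, "gripper": 0.86},
  {"tx": 0, "ty": 0, "tz": 0, "wx": 0, "wy": 0, "wz": 8, "gripper": 0.86},
  {"tx": 0, "ty": 0, "tz": 0, "wx": 0, "wy": 0, "wz": 8, "gripper": 0.86},
  {"tx": 0, "ty": 0, "tz": 0, "wx": 0, "wy": 0, "wz": 8, "gripper": 0.86},
  {"tx": 0, "ty": 0, "tz": 0, "wx": 0, "wy": 0, "wz": 2, "gripper": 0.86},
  {"tx": 0, "ty": 0, "tz": 0, "wx": 0, "wy": 0, "wz": 0, "gripper": 0.86},
])

```text
time: 5.95
ee_pos: [0.458, 0.0877, 0.0116]
tcp_rot: [-3.141, 0.0, 0.786]
ft_force: [0.2, -0.2, 0.9]
finger_gap: 0.0798
grip_force: 0.0
```

Request:
carry_out([
  {"tx": 0, "ty": 0, "tz": -0.004, "wx": 0, "wy": 0, "wz": 0, "gripper": 0.86},
  {"tx": 0, "ty": 0, "tz": 0, "wx": 0, "wy": 0, "wz": 0, "gripper": 0.6},
  {"tx": 0, "ty": 0, "tz": 0, "wx": 0, "wy": 0, "wz": 0, "gripper": 0.6},
  {"tx": 0, "ty": 0, "tz": 0, "wx": 0, "wy": 0, "wz": 0, "gripper": 0.6},
  {"tx": 0, "ty": 0, "tz": 0, "wx": 0, "wy": 0, "wz": 0, "gripper": 0.86},
  {"tx": 0, "ty": 0, "tz": 0, "wx": 0, "wy": 0, "wz": 0, "gripper": 0.86},
  {"tx": 0, "ty": 0, "tz": 0, "wx": 0, "wy": 0, "wz": 0, "gripper": 0.86},
  {"tx": 0, "ty": 0, "tz": 0.01, "wx": 0, "wy": 0, "wz": 0, "gripper": 1},
  {"tx": 0, "ty": 0, "tz": 0.02, "wx": 0, "wy": 0, "wz": 0, "gripper": 1},
  {"tx": 0, "ty": 0, "tz": 0.04, "wx": 0, "wy": 0, "wz": 0, "gripper": 1},
  {"tx": 0, "ty": 0, "tz": 0.04, "wx": 0, "wy": 0, "wz": 0, "gripper": 1},
  {"tx": 0, "ty": 0, "tz": 0.04, "wx": 0, "wy": 0, "wz": 0, "gripper": 1},
  {"tx": 0, "ty": 0, "tz": 0.03, "wx": 0, "wy": 0, "wz": 0, "gripper": 1},
  {"tx": 0, "ty": 0, "tz": 0.012, "wx": 0, "wy": 0, "wz": 0, "gripper": 1},
  {"tx": 0, "ty": 0, "tz": 0, "wx": 0, "wy": 0, "wz": 0, "gripper": 1},
  {"tx": 0, "ty": 0, "tz": 0, "wx": 0, "wy": 0, "wz": 0, "gripper": 1},
])

```text
time: 7.55
ee_pos: [0.4575, 0.0876, 0.1986]
tcp_rot: [-3.141, 0.001, 0.785]
ft_force: [-0.1, -0.4, -0.4]
finger_gap: 0.093
grip_force: 0.0
```

```bash
python3 - <<'E'
from h import *
st();c=capture("wrist");im=c["img"];cv2.imwrite("pics/w4.png",im)
cv2.imwrite("pics/c4.png",cv2.resize(im[125:235,265:385],None,fx=5,fy=5,interpolation=2))
E=np.linalg.inv(c["extrinsics"]);K=c["K"];p=state()["ee_pos"]
for z,r in((.0255,.0322),(.0255,.0195),(.003,.0322)):
  t=np.linspace(0,2*np.pi,72);P=E@np.array([p[0]+r*np.cos(t),p[1]+r*np.sin(t),z+0*t,1+0*t]);x,y=P[0]/-P[2],P[1]/P[2];k=1+c["k1"]*(x*x+y*y)
  u,v=K[0,0]*x*k+K[0,2],K[1,1]*y*k+K[1,2];print(z,r,"crop box",(np.r_[u.min(),u.max()]-265).round(1)*5,(np.r_[v.min(),v.max()]-125).round(1)*5)
E
```

```text
{'time': 7.55, 'ee_pos': [0.4575, 0.0876, 0.1986], 'tcp_rot': [-3.1406, 0.0012, 0.7854], 'ft_force': [-0.0889, -0.3536, -0.3671], 'moment': [-0.0137, -0.0744, -0.0747], 'finger_gap': 0.093, 'grip_force': 0.0, 'joints': [0.0892, 0.223, 1.8817, -0.0, 1.0385, 0.8747]}
0.0255 0.0322 crop box [132.5 452. ] [123.5 436. ]
0.0255 0.0195 crop box [195.5 389. ] [187.5 376.5]
0.003 0.0322 crop box [141.5 442.5] [109.5 404.5]
```

View pics/c4.png

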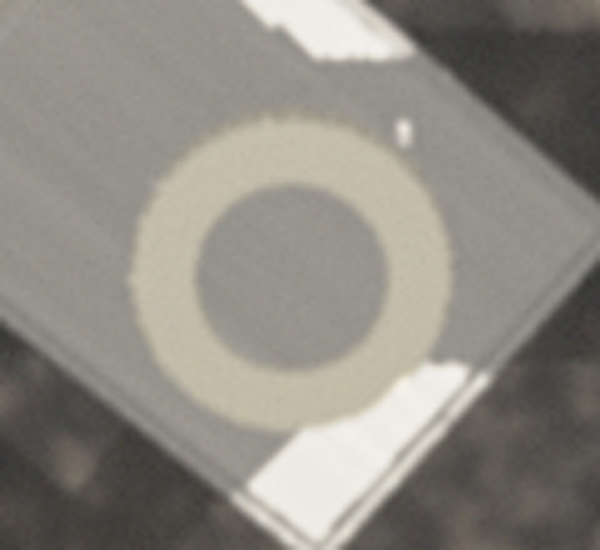

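The ring's observed centre is about 1 px above the prediction, which gives the wrist bias. Corrected for it, the holder axis is at about (0.483,-0.1296). Next I grasp and lift.

Request:
carry_out([
  {"tx": 0, "ty": 0, "tz": -0.03, "wx": 0, "wy": 0, "wz": 0, "gripper": 0.86},
  {"tx": 0, "ty": 0, "tz": -0.04, "wx": 0, "wy": 0, "wz": 0, "gripper": 0.86},
  {"tx": 0, "ty": 0, "tz": -0.04, "wx": 0, "wy": 0, "wz": 0, "gripper": 0.86},
  {"tx": 0, "ty": 0, "tz": -0.04, "wx": 0, "wy": 0, "wz": 0, "gripper": 0.86},
  {"tx": 0, "ty": 0, "tz": -0.025, "wx": 0, "wy": 0, "wz": 0, "gripper": 0.86},
  {"tx": 0, "ty": 0, "tz": -0.012, "wx": 0, "wy": 0, "wz": 0, "gripper": 0.86},
  {"tx": 0, "ty": 0, "tz": -0.004, "wx": 0, "wy": 0, "wz": 0, "gripper": 0.86},
  {"tx": 0, "ty": 0, "tz": 0, "wx": 0, "wy": 0, "wz": 0, "gripper": 0.55},
  {"tx": 0, "ty": 0, "tz": 0, "wx": 0, "wy": 0, "wz": 0, "gripper": 0.55},
  {"tx": 0, "ty": 0, "tz": 0, "wx": 0, "wy": 0, "wz": 0, "gripper": 0.55},
  {"tx": 0, "ty": 0, "tz": 0, "wx": 0, "wy": 0, "wz": 0, "gripper": 0.55},
  {"tx": 0, "ty": 0, "tz": 0, "wx": 0, "wy": 0, "wz": 0, "gripper": 0.55},
])

```text
time: 8.8
ee_pos: [0.4588, 0.0878, 0.0095]
tcp_rot: [3.14, -0.001, 0.785]
ft_force: [-1.1, -0.1, 7.5]
finger_gap: 0.0642
grip_force: 30.0
```

Request:
carry_out([
  {"tx": 0, "ty": 0, "tz": 0.01, "wx": 0, "wy": 0, "wz": 0, "gripper": 0.55},
  {"tx": 0, "ty": 0, "tz": 0.02, "wx": 0, "wy": 0, "wz": 0, "gripper": 0.55},
  {"tx": 0, "ty": 0, "tz": 0.03, "wx": 0, "wy": 0, "wz": 0, "gripper": 0.55},
  {"tx": 0, "ty": 0, "tz": 0.03, "wx": 0, "wy": 0, "wz": 0, "gripper": 0.55},
  {"tx": 0, "ty": 0, "tz": 0.02, "wx": 0, "wy": 0, "wz": 0, "gripper": 0.55},
  {"tx": 0, "ty": 0, "tz": 0, "wx": 0, "wy": 0, "wz": 0, "gripper": 0.55},
  {"tx": 0, "ty": 0, "tz": 0, "wx": 0, "wy": 0, "wz": 0, "gripper": 0.55},
])

```text
time: 9.5
ee_pos: [0.458, 0.0877, 0.1188]
tcp_rot: [3.141, -0.0, 0.785]
ft_force: [0.2, 0.5, -1.8]
finger_gap: 0.0641
grip_force: 30.0
```

Request:
carry_out([
  {"tx": 0.002, "ty": -0.02, "tz": 0, "wx": 0, "wy": 0, "wz": 0, "gripper": 0.55},
  {"tx": 0.003, "ty": -0.03, "tz": 0, "wx": 0, "wy": 0, "wz": 0, "gripper": 0.55},
  {"tx": 0.004, "ty": -0.033, "tz": 0, "wx": 0, "wy": 0, "wz": 0, "gripper": 0.55},
  {"tx": 0.004, "ty": -0.033, "tz": 0, "wx": 0, "wy": 0, "wz": 0, "gripper": 0.55},
  {"tx": 0.004, "ty": -0.033, "tz": 0, "wx": 0, "wy": 0, "wz": 0, "gripper": 0.55},
  {"tx": 0.004, "ty": -0.033, "tz": 0, "wx": 0, "wy": 0, "wz": 0, "gripper": 0.55},
  {"tx": 0.004, "ty": -0.0353, "tz": 0, "wx": 0, "wy": 0, "wz": 0, "gripper": 0.55},
  {"tx": 0, "ty": 0, "tz": 0, "wx": 0, "wy": 0, "wz": 0, "gripper": 0.55},
  {"tx": 0, "ty": 0, "tz": -0.02, "wx": 0, "wy": 0, "wz": 0, "gripper": 0.55},
  {"tx": 0, "ty": 0, "tz": -0.02, "wx": 0, "wy": 0, "wz": 0, "gripper": 0.55},
  {"tx": 0, "ty": 0, "tz": -0.01, "wx": 0, "wy": 0, "wz": 0, "gripper": 0.55},
  {"tx": 0, "ty": 0, "tz": 0, "wx": 0, "wy": 0, "wz": 0, "gripper": 0.55},
  {"tx": 0, "ty": 0, "tz": 0, "wx": 0, "wy": 0, "wz": 0, "gripper": 0.55},
])

```text
time: 10.8
ee_pos: [0.4831, -0.1293, 0.0687]
tcp_rot: [-3.141, 0.0, 0.786]
ft_force: [0.2, 0.4, -0.7]
finger_gap: 0.0643
grip_force: 30.0
```

```bash
python3 -c "
from h import *
st()"
```

```text
{'time': 10.8, 'ee_pos': [0.4831, -0.1293, 0.0687], 'tcp_rot': [-3.141, 0.0002, 0.7857], 'ft_force': [0.1847, 0.3889, -0.7292], 'moment': [0.0012, 0.0079, 0.0064], 'finger_gap': 0.0643, 'grip_force': 29.9996, 'joints': [-0.3547, 0.4801, 1.8988, 0.0, 0.7633, 0.4303]}
```

Request:
carry_out([
  {"tx": 0, "ty": 0, "tz": -0.002, "wx": 0, "wy": 0, "wz": 0, "gripper": 0.55},
  {"tx": 0, "ty": 0, "tz": -0.002, "wx": 0, "wy": 0, "wz": 0, "gripper": 0.55},
  {"tx": 0, "ty": 0, "tz": -0.0015, "wx": 0, "wy": 0, "wz": 0, "gripper": 0.55},
  {"tx": 0, "ty": 0, "tz": 0, "wx": 0, "wy": 0, "wz": 0, "gripper": 0.55},
])

```text
time: 11.2
ee_pos: [0.4831, -0.1296, 0.0631]
tcp_rot: [-3.142, 0.0, 0.785]
ft_force: [-0.3, -0.6, -0.9]
finger_gap: 0.0639
grip_force: 30.0
```

Request:
carry_out([
  {"tx": 0, "ty": 0, "tz": -0.001, "wx": 0, "wy": 0, "wz": 0, "gripper": 0.55},
  {"tx": 0, "ty": 0, "tz": -0.001, "wx": 0, "wy": 0, "wz": 0, "gripper": 0.55},
])

```text
time: 11.4
ee_pos: [0.4832, -0.1296, 0.0612]
tcp_rot: [3.141, -0.0, 0.785]
ft_force: [-0.6, 0.6, -1.0]
finger_gap: 0.064
grip_force: 30.0
```

Request:
carry_out([
  {"tx": 0, "ty": 0, "tz": -0.001, "wx": 0, "wy": 0, "wz": 0, "gripper": 0.55},
  {"tx": 0, "ty": 0, "tz": 0, "wx": 0, "wy": 0, "wz": 0, "gripper": 0.55},
])

```text
time: 11.6
ee_pos: [0.4831, -0.1296, 0.0601]
tcp_rot: [-3.142, 0.0, 0.785]
ft_force: [0.1, -0.2, -0.6]
finger_gap: 0.0642
grip_force: 30.0
```

Still free, with the underside at about 53.6 mm. I'll keep going.

Request:
carry_out([
  {"tx": 0, "ty": 0, "tz": -0.001, "wx": 0, "wy": 0, "wz": 0, "gripper": 0.55},
  {"tx": 0, "ty": 0, "tz": 0, "wx": 0, "wy": 0, "wz": 0, "gripper": 0.55},
])

```text
time: 11.8
ee_pos: [0.4832, -0.1297, 0.0598]
tcp_rot: [3.141, -0.0, 0.785]
ft_force: [-3.0, 1.8, 9.7]
finger_gap: 0.0646
grip_force: 30.0
```

Request:
carry_out([
  {"tx": 0, "ty": 0, "tz": -0.001, "wx": 0, "wy": 0, "wz": 0, "gripper": 0.55},
  {"tx": 0, "ty": 0, "tz": 0, "wx": 0, "wy": 0, "wz": 0, "gripper": 0.55},
])

```text
time: 12.0
ee_pos: [0.4833, -0.1297, 0.0597]
tcp_rot: [3.141, 0.0, 0.786]
ft_force: [-7.5, 2.4, 24.7]
finger_gap: 0.0645
grip_force: 30.0
```

Request:
carry_out([
  {"tx": 0, "ty": 0, "tz": -0.001, "wx": 0, "wy": 0, "wz": 0, "gripper": 0.55},
  {"tx": 0, "ty": 0, "tz": 0, "wx": 0, "wy": 0, "wz": 0, "gripper": 0.55},
])

```text
time: 12.2
ee_pos: [0.4833, -0.1296, 0.0594]
tcp_rot: [3.141, -0.0, 0.786]
ft_force: [-11.3, 3.6, 35.7]
finger_gap: 0.0638
grip_force: 30.0
```

Contact at TCP z≈0.0597, so the underside is at about 53 mm. I pushed slightly too far, so I'll ease the load off and then start turning.

Request:
carry_out([
  {"tx": 0, "ty": 0, "tz": 0.0022, "wx": 0, "wy": 0, "wz": 0, "gripper": 0.55},
  {"tx": 0, "ty": 0, "tz": 0, "wx": 0, "wy": 0, "wz": 0, "gripper": 0.55},
])

```text
time: 12.4
ee_pos: [0.4834, -0.1297, 0.0598]
tcp_rot: [3.141, -0.0, 0.785]
ft_force: [-0.9, 0.7, 7.5]
finger_gap: 0.0642
grip_force: 30.0
```

Request:
carry_out([
  {"tx": 0, "ty": 0, "tz": -0.0003, "wx": 0, "wy": 0, "wz": -4, "gripper": 0.55},
  {"tx": 0, "ty": 0, "tz": -0.0003, "wx": 0, "wy": 0, "wz": -4, "gripper": 0.55},
])

```text
time: 12.6
ee_pos: [0.4834, -0.1298, 0.0591]
tcp_rot: [3.141, -0.0, 0.643]
ft_force: [-2.2, -0.5, 8.6]
finger_gap: 0.064
grip_force: 30.0
```

```bash
python3 -c "
from h import *
st()"
```

```text
{'time': 12.6, 'ee_pos': [0.4834, -0.1298, 0.0591], 'tcp_rot': [3.1411, -0.0001, 0.6432], 'ft_force': [-2.1753, -0.4803, 8.5904], 'moment': [0.0303, 0.4857, 0.0694], 'finger_gap': 0.064, 'grip_force': 29.9997, 'joints': [-0.3553, 0.4973, 1.9027, -0.0003, 0.7411, 0.5725]}
```

Request:
carry_out([
  {"tx": 0, "ty": 0, "tz": -0.0004, "wx": 0, "wy": 0, "wz": -5, "gripper": 0.55},
  {"tx": 0, "ty": 0, "tz": -0.0004, "wx": 0, "wy": 0, "wz": -5, "gripper": 0.55},
  {"tx": 0, "ty": 0, "tz": -0.0004, "wx": 0, "wy": 0, "wz": -5, "gripper": 0.55},
])

```text
time: 12.9
ee_pos: [0.4834, -0.1298, 0.0579]
tcp_rot: [3.141, -0.0, 0.38]
ft_force: [-3.1, -0.8, 9.0]
finger_gap: 0.0641
grip_force: 30.0
```

```bash
python3 -c "
from h import *
st()"
```

```text
{'time': 12.9, 'ee_pos': [0.4834, -0.1298, 0.0579], 'tcp_rot': [3.1412, -0.0003, 0.3805], 'ft_force': [-3.0566, -0.8218, 9.0347], 'moment': [0.1726, 0.4988, 0.0832], 'finger_gap': 0.0641, 'grip_force': 29.9985, 'joints': [-0.3553, 0.4995, 1.9031, -0.0001, 0.7385, 0.8351]}
```

Request:
carry_out([
  {"tx": 0, "ty": 0, "tz": -0.0004, "wx": 0, "wy": 0, "wz": -5, "gripper": 0.55},
  {"tx": 0, "ty": 0, "tz": -0.0004, "wx": 0, "wy": 0, "wz": -5, "gripper": 0.55},
])

```text
time: 13.1
ee_pos: [0.4834, -0.1297, 0.0571]
tcp_rot: [3.141, -0.0, 0.206]
ft_force: [-2.1, 0.3, 9.3]
finger_gap: 0.0643
grip_force: 30.0
```

```bash
python3 -c "
from h import *
st()"
```

```text
{'time': 13.1, 'ee_pos': [0.4834, -0.1297, 0.0571], 'tcp_rot': [3.1413, -0.0004, 0.2059], 'ft_force': [-2.0765, 0.3464, 9.2559], 'moment': [0.1999, 0.4495, 0.0722], 'finger_gap': 0.0643, 'grip_force': 29.9986, 'joints': [-0.3553, 0.5009, 1.9035, -0.0001, 0.7367, 1.0097]}
```

Request:
carry_out([
  {"tx": 0, "ty": 0, "tz": -0.0004, "wx": 0, "wy": 0, "wz": -5, "gripper": 0.55},
  {"tx": 0, "ty": 0, "tz": -0.0004, "wx": 0, "wy": 0, "wz": -5, "gripper": 0.55},
  {"tx": 0, "ty": 0, "tz": 0, "wx": 0, "wy": 0, "wz": 0, "gripper": 0.55},
])

```text
time: 13.4
ee_pos: [0.4836, -0.1297, 0.0563]
tcp_rot: [3.141, -0.001, 0.032]
ft_force: [0.6, 1.8, 7.7]
finger_gap: 0.0639
grip_force: 30.0
```

```bash
python3 -c "
from h import *
st()"
```

```text
{'time': 13.4, 'ee_pos': [0.4836, -0.1297, 0.0563], 'tcp_rot': [3.1414, -0.0011, 0.0316], 'ft_force': [0.5691, 1.8126, 7.7342], 'moment': [0.3017, 0.0383, -0.1074], 'finger_gap': 0.0639, 'grip_force': 30.003, 'joints': [-0.3551, 0.5025, 1.9036, 0.0004, 0.7344, 1.1838]}
```

Request:
carry_out([
  {"tx": 0, "ty": 0, "tz": -0.0004, "wx": 0, "wy": 0, "wz": -5, "gripper": 0.55},
  {"tx": 0, "ty": 0, "tz": -0.0004, "wx": 0, "wy": 0, "wz": -5, "gripper": 0.55},
])

```text
time: 13.6
ee_pos: [0.4835, -0.1297, 0.0555]
tcp_rot: [3.142, -0.001, -0.143]
ft_force: [-2.1, 0.7, 7.8]
finger_gap: 0.0639
grip_force: 30.0
```

```bash
python3 -c "
from h import *
st()"
```

```text
{'time': 13.6, 'ee_pos': [0.4835, -0.1297, 0.0555], 'tcp_rot': [3.1415, -0.0007, -0.143], 'ft_force': [-2.1419, 0.6607, 7.8191], 'moment': [0.3013, 0.2184, 0.0516], 'finger_gap': 0.0639, 'grip_force': 29.9984, 'joints': [-0.3552, 0.5039, 1.904, 0.0001, 0.733, 1.3586]}
```

Torque is 0.05 and the underside is at about 49 mm. Still free.

Request:
carry_out([
  {"tx": 0, "ty": 0, "tz": -0.0004, "wx": 0, "wy": 0, "wz": -5, "gripper": 0.55},
  {"tx": 0, "ty": 0, "tz": -0.0004, "wx": 0, "wy": 0, "wz": -5, "gripper": 0.55},
])

```text
time: 13.8
ee_pos: [0.4835, -0.1297, 0.0546]
tcp_rot: [-3.142, -0.001, -0.318]
ft_force: [-1.3, 0.5, 7.0]
finger_gap: 0.0638
grip_force: 30.0
```

```bash
python3 -c "
from h import *
st()"
```

```text
{'time': 13.8, 'ee_pos': [0.4835, -0.1297, 0.0546], 'tcp_rot': [-3.1415, -0.0008, -0.3176], 'ft_force': [-1.3, 0.4748, 7.0447], 'moment': [0.4258, 0.0797, 0.2755], 'finger_gap': 0.0638, 'grip_force': 29.998, 'joints': [-0.3551, 0.5055, 1.9043, 0.0002, 0.731, 1.5331]}
```

Request:
carry_out([
  {"tx": 0, "ty": 0, "tz": -0.0004, "wx": 0, "wy": 0, "wz": -5, "gripper": 0.55},
])

```text
time: 13.9
ee_pos: [0.4835, -0.1297, 0.0542]
tcp_rot: [-3.142, -0.001, -0.404]
ft_force: [0.3, 1.1, 6.0]
finger_gap: 0.064
grip_force: 30.0
```

```bash
python3 -c "
from h import *
st()"
```

```text
{'time': 13.9, 'ee_pos': [0.4835, -0.1297, 0.0542], 'tcp_rot': [-3.1415, -0.0008, -0.4044], 'ft_force': [0.2807, 1.1061, 5.9895], 'moment': [0.5299, -0.0622, 0.5336], 'finger_gap': 0.064, 'grip_force': 29.9977, 'joints': [-0.355, 0.5062, 1.9045, 0.0001, 0.7301, 1.6201]}
```

The torque climbs steeply (0.05, 0.28, 0.53 N·m) with the underside at about 47.8 mm. It's binding well above home, so this is the wrong ring. I'll back it off 50° and lift.

Request:
carry_out([
  {"tx": 0, "ty": 0, "tz": 0.0005, "wx": 0, "wy": 0, "wz": 5, "gripper": 0.55},
  {"tx": 0, "ty": 0, "tz": 0.0005, "wx": 0, "wy": 0, "wz": 5, "gripper": 0.55},
  {"tx": 0, "ty": 0, "tz": 0.0005, "wx": 0, "wy": 0, "wz": 5, "gripper": 0.55},
  {"tx": 0, "ty": 0, "tz": 0.0005, "wx": 0, "wy": 0, "wz": 5, "gripper": 0.55},
  {"tx": 0, "ty": 0, "tz": 0.0005, "wx": 0, "wy": 0, "wz": 5, "gripper": 0.55},
  {"tx": 0, "ty": 0, "tz": 0.0004, "wx": 0, "wy": 0, "wz": 5, "gripper": 0.55},
  {"tx": 0, "ty": 0, "tz": 0.0004, "wx": 0, "wy": 0, "wz": 5, "gripper": 0.55},
  {"tx": 0, "ty": 0, "tz": 0.0004, "wx": 0, "wy": 0, "wz": 5, "gripper": 0.55},
  {"tx": 0, "ty": 0, "tz": 0.0004, "wx": 0, "wy": 0, "wz": 5, "gripper": 0.55},
  {"tx": 0, "ty": 0, "tz": 0.0004, "wx": 0, "wy": 0, "wz": 5, "gripper": 0.55},
  {"tx": 0, "ty": 0, "tz": 0, "wx": 0, "wy": 0, "wz": 0, "gripper": 0.55},
])

```text
time: 15.0
ee_pos: [0.4834, -0.1297, 0.0584]
tcp_rot: [3.141, -0.0, 0.473]
ft_force: [0.0, -0.1, 2.6]
finger_gap: 0.0642
grip_force: 30.0
```

```bash
python3 -c "
from h import *
st()"
```

```text
{'time': 15.0, 'ee_pos': [0.4834, -0.1297, 0.0584], 'tcp_rot': [3.1412, -0.0004, 0.4726], 'ft_force': [0.0085, -0.1025, 2.592], 'moment': [0.038, 0.0165, 0.0048], 'finger_gap': 0.0642, 'grip_force': 29.9995, 'joints': [-0.3551, 0.4985, 1.9029, 0.0, 0.7397, 0.7431]}
```

Request:
carry_out([
  {"tx": 0, "ty": 0, "tz": 0.001, "wx": 0, "wy": 0, "wz": 0, "gripper": 0.55},
  {"tx": 0, "ty": 0, "tz": 0.001, "wx": 0, "wy": 0, "wz": 0, "gripper": 0.55},
  {"tx": 0, "ty": 0, "tz": 0, "wx": 0, "wy": 0, "wz": 0, "gripper": 0.55},
])

```text
time: 15.3
ee_pos: [0.483, -0.1296, 0.0604]
tcp_rot: [-3.141, 0.0, 0.47]
ft_force: [0.0, -0.0, -1.0]
finger_gap: 0.0642
grip_force: 30.0
```

It came off freely. I'll return it to its place in the tray.

Request:
carry_out([
  {"tx": 0, "ty": 0, "tz": 0.02, "wx": 0, "wy": 0, "wz": 0, "gripper": 0.55},
  {"tx": 0, "ty": 0, "tz": 0.02, "wx": 0, "wy": 0, "wz": 0, "gripper": 0.55},
  {"tx": 0, "ty": 0, "tz": 0.019, "wx": 0, "wy": 0, "wz": 3, "gripper": 0.55},
  {"tx": -0.002, "ty": 0.02, "tz": 0, "wx": 0, "wy": 0, "wz": 3, "gripper": 0.55},
  {"tx": -0.003, "ty": 0.03, "tz": 0, "wx": 0, "wy": 0, "wz": 3, "gripper": 0.55},
  {"tx": -0.004, "ty": 0.033, "tz": 0, "wx": 0, "wy": 0, "wz": 3, "gripper": 0.55},
  {"tx": -0.004, "ty": 0.033, "tz": 0, "wx": 0, "wy": 0, "wz": 3, "gripper": 0.55},
  {"tx": -0.004, "ty": 0.033, "tz": 0, "wx": 0, "wy": 0, "wz": 3, "gripper": 0.55},
  {"tx": -0.004, "ty": 0.033, "tz": 0, "wx": 0, "wy": 0, "wz": 0, "gripper": 0.55},
  {"tx": -0.004, "ty": 0.0353, "tz": 0, "wx": 0, "wy": 0, "wz": 0, "gripper": 0.55},
  {"tx": 0, "ty": 0, "tz": -0.03, "wx": 0, "wy": 0, "wz": 0, "gripper": 0.55},
  {"tx": 0, "ty": 0, "tz": -0.03, "wx": 0, "wy": 0, "wz": 0, "gripper": 0.55},
  {"tx": 0, "ty": 0, "tz": -0.03, "wx": 0, "wy": 0, "wz": 0, "gripper": 0.55},
  {"tx": 0, "ty": 0, "tz": -0.012, "wx": 0, "wy": 0, "wz": 0, "gripper": 0.55},
  {"tx": 0, "ty": 0, "tz": -0.005, "wx": 0, "wy": 0, "wz": 0, "gripper": 0.55},
  {"tx": 0, "ty": 0, "tz": 0, "wx": 0, "wy": 0, "wz": 0, "gripper": 0.55},
])

```text
time: 16.9
ee_pos: [0.4583, 0.0876, 0.0127]
tcp_rot: [-3.142, 0.0, 0.785]
ft_force: [0.3, -0.0, -1.2]
finger_gap: 0.0639
grip_force: 30.0
```

Request:
carry_out([
  {"tx": 0, "ty": 0, "tz": -0.0025, "wx": 0, "wy": 0, "wz": 0, "gripper": 0.55},
  {"tx": 0, "ty": 0, "tz": 0, "wx": 0, "wy": 0, "wz": 0, "gripper": 0.86},
  {"tx": 0, "ty": 0, "tz": 0, "wx": 0, "wy": 0, "wz": 0, "gripper": 0.86},
  {"tx": 0, "ty": 0, "tz": 0, "wx": 0, "wy": 0, "wz": 0, "gripper": 0.86},
  {"tx": 0, "ty": 0, "tz": 0.01, "wx": 0, "wy": 0, "wz": 0, "gripper": 0.86},
  {"tx": 0, "ty": 0, "tz": 0.03, "wx": 0, "wy": 0, "wz": 0, "gripper": 0.86},
  {"tx": 0, "ty": 0, "tz": 0.03, "wx": 0, "wy": 0, "wz": 0, "gripper": 0.86},
  {"tx": -0.0015, "ty": 0.02, "tz": 0, "wx": 0, "wy": 0, "wz": 0, "gripper": 0.86},
  {"tx": -0.002, "ty": 0.035, "tz": 0, "wx": 0, "wy": 0, "wz": 0, "gripper": 0.86},
  {"tx": -0.002, "ty": 0.034, "tz": 0, "wx": 0, "wy": 0, "wz": 0, "gripper": 0.86},
  {"tx": -0.002, "ty": 0.02, "tz": 0, "wx": 0, "wy": 0, "wz": 0, "gripper": 0.86},
  {"tx": 0, "ty": 0, "tz": 0, "wx": 0, "wy": 0, "wz": 0, "gripper": 0.86},
  {"tx": 0, "ty": 0, "tz": 0, "wx": 0, "wy": 0, "wz": 0, "gripper": 0.86},
])

```text
time: 18.2
ee_pos: [0.4506, 0.1965, 0.0804]
tcp_rot: [3.141, -0.0, 0.786]
ft_force: [-0.5, -0.5, 0.1]
finger_gap: 0.0799
grip_force: 0.0
```

```bash
python3 - <<'E'
from h import *
st();c=capture("wrist");cv2.imwrite("pics/w5.png",c["img"])
E
```

```text
{'time': 18.2, 'ee_pos': [0.4506, 0.1965, 0.0804], 'tcp_rot': [3.1413, -0.0002, 0.7864], 'ft_force': [-0.4568, -0.4554, 0.1192], 'moment': [-0.0263, -0.0263, 0.0176], 'finger_gap': 0.0799, 'grip_force': 0.0, 'joints': [0.3166, 0.4471, 1.9155, -0.0002, 0.7787, 1.1012]}
```

View pics/w5.png

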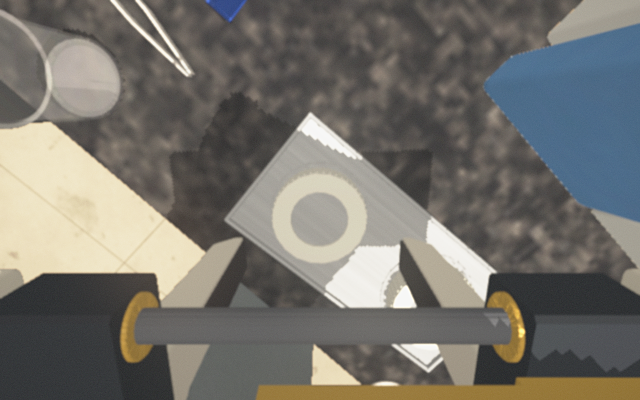

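The second ring is centred between the fingers at (319,217), and the beaker is well clear. I'll do the same crossed squeeze.

Request:
carry_out([
  {"tx": 0, "ty": 0, "tz": -0.025, "wx": 0, "wy": 0, "wz": 0, "gripper": 0.86},
  {"tx": 0, "ty": 0, "tz": -0.025, "wx": 0, "wy": 0, "wz": 0, "gripper": 0.86},
  {"tx": 0, "ty": 0, "tz": -0.013, "wx": 0, "wy": 0, "wz": 0, "gripper": 0.86},
  {"tx": 0, "ty": 0, "tz": -0.005, "wx": 0, "wy": 0, "wz": 0, "gripper": 0.86},
  {"tx": 0, "ty": 0, "tz": 0, "wx": 0, "wy": 0, "wz": 0, "gripper": 0.6},
  {"tx": 0, "ty": 0, "tz": 0, "wx": 0, "wy": 0, "wz": 0, "gripper": 0.6},
  {"tx": 0, "ty": 0, "tz": 0, "wx": 0, "wy": 0, "wz": 0, "gripper": 0.6},
  {"tx": 0, "ty": 0, "tz": 0, "wx": 0, "wy": 0, "wz": 0, "gripper": 0.6},
  {"tx": 0, "ty": 0, "tz": 0, "wx": 0, "wy": 0, "wz": 0, "gripper": 0.86},
  {"tx": 0, "ty": 0, "tz": 0, "wx": 0, "wy": 0, "wz": 0, "gripper": 0.86},
  {"tx": 0, "ty": 0, "tz": 0, "wx": 0, "wy": 0, "wz": 0, "gripper": 0.86},
])

```text
time: 19.35
ee_pos: [0.4506, 0.1967, 0.012]
tcp_rot: [-3.142, -0.0, 0.785]
ft_force: [0.2, 0.0, -0.6]
finger_gap: 0.0792
grip_force: 0.0
```

Request:
carry_out([
  {"tx": 0, "ty": 0, "tz": 0, "wx": 0, "wy": 0, "wz": -8, "gripper": 0.86},
  {"tx": 0, "ty": 0, "tz": 0, "wx": 0, "wy": 0, "wz": -8, "gripper": 0.86},
  {"tx": 0, "ty": 0, "tz": 0, "wx": 0, "wy": 0, "wz": -8, "gripper": 0.86},
  {"tx": 0, "ty": 0, "tz": 0, "wx": 0, "wy": 0, "wz": -8, "gripper": 0.86},
  {"tx": 0, "ty": 0, "tz": 0, "wx": 0, "wy": 0, "wz": -8, "gripper": 0.86},
  {"tx": 0, "ty": 0, "tz": 0, "wx": 0, "wy": 0, "wz": -8, "gripper": 0.86},
  {"tx": 0, "ty": 0, "tz": 0, "wx": 0, "wy": 0, "wz": -8, "gripper": 0.86},
  {"tx": 0, "ty": 0, "tz": 0, "wx": 0, "wy": 0, "wz": -8, "gripper": 0.86},
  {"tx": 0, "ty": 0, "tz": 0, "wx": 0, "wy": 0, "wz": -8, "gripper": 0.86},
  {"tx": 0, "ty": 0, "tz": 0, "wx": 0, "wy": 0, "wz": -8, "gripper": 0.86},
  {"tx": 0, "ty": 0, "tz": 0, "wx": 0, "wy": 0, "wz": -8, "gripper": 0.86},
  {"tx": 0, "ty": 0, "tz": 0, "wx": 0, "wy": 0, "wz": -2, "gripper": 0.86},
  {"tx": 0, "ty": 0, "tz": -0.004, "wx": 0, "wy": 0, "wz": 0, "gripper": 0.86},
  {"tx": 0, "ty": 0, "tz": 0, "wx": 0, "wy": 0, "wz": 0, "gripper": 0.55},
  {"tx": 0, "ty": 0, "tz": 0, "wx": 0, "wy": 0, "wz": 0, "gripper": 0.55},
  {"tx": 0, "ty": 0, "tz": 0, "wx": 0, "wy": 0, "wz": 0, "gripper": 0.55},
  {"tx": 0, "ty": 0, "tz": 0, "wx": 0, "wy": 0, "wz": 0, "gripper": 0.55},
  {"tx": 0, "ty": 0, "tz": 0, "wx": 0, "wy": 0, "wz": 0, "gripper": 0.55},
])

```text
time: 21.15
ee_pos: [0.4506, 0.1967, 0.0079]
tcp_rot: [-3.142, 0.0, -0.785]
ft_force: [0.2, 0.1, -0.2]
finger_gap: 0.0638
grip_force: 30.0
```

Request:
carry_out([
  {"tx": 0, "ty": 0, "tz": 0.02, "wx": 0, "wy": 0, "wz": 0, "gripper": 0.55},
  {"tx": 0, "ty": 0, "tz": 0.04, "wx": 0, "wy": 0, "wz": 0, "gripper": 0.55},
  {"tx": 0, "ty": 0, "tz": 0.04, "wx": 0, "wy": 0, "wz": 0, "gripper": 0.55},
  {"tx": 0.003, "ty": -0.02, "tz": 0.01, "wx": 0, "wy": 0, "wz": 8, "gripper": 0.55},
  {"tx": 0.003, "ty": -0.03, "tz": 0, "wx": 0, "wy": 0, "wz": 8, "gripper": 0.55},
  {"tx": 0.003, "ty": -0.03, "tz": 0, "wx": 0, "wy": 0, "wz": 8, "gripper": 0.55},
  {"tx": 0.003, "ty": -0.03, "tz": 0, "wx": 0, "wy": 0, "wz": 8, "gripper": 0.55},
  {"tx": 0.003, "ty": -0.03, "tz": 0, "wx": 0, "wy": 0, "wz": 8, "gripper": 0.55},
  {"tx": 0.003, "ty": -0.03, "tz": 0, "wx": 0, "wy": 0, "wz": 8, "gripper": 0.55},
  {"tx": 0.003, "ty": -0.03, "tz": 0, "wx": 0, "wy": 0, "wz": 8, "gripper": 0.55},
  {"tx": 0.003, "ty": -0.03, "tz": 0, "wx": 0, "wy": 0, "wz": 8, "gripper": 0.55},
  {"tx": 0.003, "ty": -0.03, "tz": 0, "wx": 0, "wy": 0, "wz": 8, "gripper": 0.55},
  {"tx": 0.003, "ty": -0.03, "tz": 0, "wx": 0, "wy": 0, "wz": 8, "gripper": 0.55},
  {"tx": 0.0026, "ty": -0.03, "tz": 0, "wx": 0, "wy": 0, "wz": 8, "gripper": 0.55},
  {"tx": 0, "ty": -0.0064, "tz": 0, "wx": 0, "wy": 0, "wz": 2, "gripper": 0.55},
  {"tx": 0, "ty": 0, "tz": 0, "wx": 0, "wy": 0, "wz": 0, "gripper": 0.55},
  {"tx": 0, "ty": 0, "tz": 0, "wx": 0, "wy": 0, "wz": 0, "gripper": 0.55},
])

```text
time: 22.85
ee_pos: [0.483, -0.1294, 0.1178]
tcp_rot: [-3.141, 0.0, 0.784]
ft_force: [-0.1, 0.9, -0.8]
finger_gap: 0.0643
grip_force: 30.0
```

Request:
carry_out([
  {"tx": 0, "ty": 0, "tz": -0.02, "wx": 0, "wy": 0, "wz": 0, "gripper": 0.55},
  {"tx": 0, "ty": 0, "tz": -0.02, "wx": 0, "wy": 0, "wz": 0, "gripper": 0.55},
  {"tx": 0, "ty": 0, "tz": -0.01, "wx": 0, "wy": 0, "wz": 0, "gripper": 0.55},
  {"tx": 0, "ty": 0, "tz": -0.004, "wx": 0, "wy": 0, "wz": 0, "gripper": 0.55},
  {"tx": 0, "ty": 0, "tz": 0, "wx": 0, "wy": 0, "wz": 0, "gripper": 0.55},
])

```text
time: 23.35
ee_pos: [0.4832, -0.1294, 0.0639]
tcp_rot: [-3.141, 0.0, 0.786]
ft_force: [-0.2, 0.2, -1.1]
finger_gap: 0.064
grip_force: 30.0
```

Request:
carry_out([
  {"tx": 0, "ty": 0, "tz": -0.001, "wx": 0, "wy": 0, "wz": 0, "gripper": 0.55},
  {"tx": 0, "ty": 0, "tz": -0.0005, "wx": 0, "wy": 0, "wz": 0, "gripper": 0.55},
  {"tx": 0, "ty": 0, "tz": 0, "wx": 0, "wy": 0, "wz": 0, "gripper": 0.55},
])

```text
time: 23.65
ee_pos: [0.4834, -0.1298, 0.0628]
tcp_rot: [3.141, -0.0, 0.785]
ft_force: [-0.0, 0.3, -1.4]
finger_gap: 0.064
grip_force: 30.0
```

Request:
carry_out([
  {"tx": 0, "ty": 0, "tz": -0.0005, "wx": 0, "wy": 0, "wz": 0, "gripper": 0.55},
  {"tx": 0, "ty": 0, "tz": -0.0005, "wx": 0, "wy": 0, "wz": 0, "gripper": 0.55},
  {"tx": 0, "ty": 0, "tz": 0, "wx": 0, "wy": 0, "wz": 0, "gripper": 0.55},
])

```text
time: 23.95
ee_pos: [0.4832, -0.1297, 0.0614]
tcp_rot: [-3.142, 0.0, 0.785]
ft_force: [-0.1, 0.1, -0.8]
finger_gap: 0.064
grip_force: 30.0
```

Request:
carry_out([
  {"tx": 0, "ty": 0, "tz": -0.0005, "wx": 0, "wy": 0, "wz": 0, "gripper": 0.55},
  {"tx": 0, "ty": 0, "tz": -0.0005, "wx": 0, "wy": 0, "wz": 0, "gripper": 0.55},
  {"tx": 0, "ty": 0, "tz": 0, "wx": 0, "wy": 0, "wz": 0, "gripper": 0.55},
])

```text
time: 24.25
ee_pos: [0.4832, -0.1297, 0.0604]
tcp_rot: [-3.141, 0.0, 0.785]
ft_force: [0.8, -0.1, -0.9]
finger_gap: 0.0638
grip_force: 30.0
```

Request:
carry_out([
  {"tx": 0, "ty": 0, "tz": -0.0005, "wx": 0, "wy": 0, "wz": 0, "gripper": 0.55},
  {"tx": 0, "ty": 0, "tz": -0.0005, "wx": 0, "wy": 0, "wz": 0, "gripper": 0.55},
  {"tx": 0, "ty": 0, "tz": 0, "wx": 0, "wy": 0, "wz": 0, "gripper": 0.55},
])

```text
time: 24.55
ee_pos: [0.4832, -0.1297, 0.0593]
tcp_rot: [-3.141, 0.0, 0.785]
ft_force: [-0.2, -0.4, -1.6]
finger_gap: 0.0644
grip_force: 30.0
```

Request:
carry_out([
  {"tx": 0, "ty": 0, "tz": -0.0005, "wx": 0, "wy": 0, "wz": 0, "gripper": 0.55},
  {"tx": 0, "ty": 0, "tz": 0, "wx": 0, "wy": 0, "wz": 0, "gripper": 0.55},
])

```text
time: 24.75
ee_pos: [0.4832, -0.1297, 0.0589]
tcp_rot: [-3.142, 0.0, 0.785]
ft_force: [-0.0, -0.3, -0.6]
finger_gap: 0.064
grip_force: 30.0
```

Underside at about 54 mm, still free.

Request:
carry_out([
  {"tx": 0, "ty": 0, "tz": -0.0005, "wx": 0, "wy": 0, "wz": 0, "gripper": 0.55},
  {"tx": 0, "ty": 0, "tz": -0.0005, "wx": 0, "wy": 0, "wz": 0, "gripper": 0.55},
  {"tx": 0, "ty": 0, "tz": 0, "wx": 0, "wy": 0, "wz": 0, "gripper": 0.55},
])

```text
time: 25.05
ee_pos: [0.4832, -0.1297, 0.0579]
tcp_rot: [-3.141, 0.0, 0.785]
ft_force: [0.9, 0.5, -1.5]
finger_gap: 0.0641
grip_force: 30.0
```

Request:
carry_out([
  {"tx": 0, "ty": 0, "tz": -0.0005, "wx": 0, "wy": 0, "wz": 0, "gripper": 0.55},
  {"tx": 0, "ty": 0, "tz": 0, "wx": 0, "wy": 0, "wz": 0, "gripper": 0.55},
])

```text
time: 25.25
ee_pos: [0.4832, -0.1297, 0.0574]
tcp_rot: [-3.142, 0.0, 0.785]
ft_force: [0.3, -0.3, -0.1]
finger_gap: 0.0643
grip_force: 30.0
```

Request:
carry_out([
  {"tx": 0, "ty": 0, "tz": -0.0005, "wx": 0, "wy": 0, "wz": 0, "gripper": 0.55},
  {"tx": 0, "ty": 0, "tz": 0, "wx": 0, "wy": 0, "wz": 0, "gripper": 0.55},
])

```text
time: 25.45
ee_pos: [0.4832, -0.1297, 0.0569]
tcp_rot: [-3.141, 0.0, 0.785]
ft_force: [-0.5, -0.0, -1.1]
finger_gap: 0.0643
grip_force: 30.0
```

Request:
carry_out([
  {"tx": 0, "ty": 0, "tz": -0.0005, "wx": 0, "wy": 0, "wz": 0, "gripper": 0.55},
  {"tx": 0, "ty": 0, "tz": 0, "wx": 0, "wy": 0, "wz": 0, "gripper": 0.55},
])

```text
time: 25.65
ee_pos: [0.4832, -0.1297, 0.0564]
tcp_rot: [-3.141, 0.0, 0.785]
ft_force: [-0.9, 0.1, -0.8]
finger_gap: 0.0641
grip_force: 30.0
```

Request:
carry_out([
  {"tx": 0, "ty": 0, "tz": -0.0005, "wx": 0, "wy": 0, "wz": 0, "gripper": 0.55},
  {"tx": 0, "ty": 0, "tz": -0.0005, "wx": 0, "wy": 0, "wz": 0, "gripper": 0.55},
  {"tx": 0, "ty": 0, "tz": 0, "wx": 0, "wy": 0, "wz": 0, "gripper": 0.55},
])

```text
time: 25.95
ee_pos: [0.4832, -0.1297, 0.0554]
tcp_rot: [-3.141, 0.0, 0.785]
ft_force: [0.5, 0.2, -1.2]
finger_gap: 0.0646
grip_force: 30.0
```

Request:
carry_out([
  {"tx": 0, "ty": 0, "tz": -0.0005, "wx": 0, "wy": 0, "wz": 0, "gripper": 0.55},
  {"tx": 0, "ty": 0, "tz": 0, "wx": 0, "wy": 0, "wz": 0, "gripper": 0.55},
])

```text
time: 26.15
ee_pos: [0.4833, -0.1297, 0.055]
tcp_rot: [3.142, -0.0, 0.785]
ft_force: [-0.5, 0.1, 0.0]
finger_gap: 0.0639
grip_force: 30.0
```

Request:
carry_out([
  {"tx": 0, "ty": 0, "tz": -0.0005, "wx": 0, "wy": 0, "wz": 0, "gripper": 0.55},
  {"tx": 0, "ty": 0, "tz": 0, "wx": 0, "wy": 0, "wz": 0, "gripper": 0.55},
])

```text
time: 26.35
ee_pos: [0.4833, -0.1297, 0.0549]
tcp_rot: [3.141, -0.0, 0.785]
ft_force: [-3.9, 1.5, 8.7]
finger_gap: 0.0644
grip_force: 30.0
```

Request:
carry_out([
  {"tx": 0, "ty": 0, "tz": 0, "wx": 0, "wy": 0, "wz": 0, "gripper": 0.55},
])

```text
time: 26.45
ee_pos: [0.4833, -0.1297, 0.0549]
tcp_rot: [3.141, -0.0, 0.785]
ft_force: [-2.7, 0.3, 7.0]
finger_gap: 0.0639
grip_force: 30.0
```

It landed with the underside at about 50.0 mm and 8 N. Home should be about 91° on. Turning now.

Request:
carry_out([
  {"tx": 0, "ty": 0, "tz": -0.0004, "wx": 0, "wy": 0, "wz": -5, "gripper": 0.55},
  {"tx": 0, "ty": 0, "tz": -0.0004, "wx": 0, "wy": 0, "wz": -5, "gripper": 0.55},
])

```text
time: 26.65
ee_pos: [0.4838, -0.13, 0.0541]
tcp_rot: [3.14, -0.001, 0.608]
ft_force: [0.3, -0.9, 4.5]
finger_gap: 0.0644
grip_force: 30.0
```

```bash
python3 -c "
from h import *
st()"
```

```text
{'time': 26.65, 'ee_pos': [0.4838, -0.13, 0.0541], 'tcp_rot': [3.1403, -0.0008, 0.6075], 'ft_force': [0.3153, -0.8794, 4.4636], 'moment': [-0.1317, 0.0006, 0.0472], 'finger_gap': 0.0644, 'grip_force': 29.9971, 'joints': [-0.3554, 0.5065, 1.9041, -0.0001, 0.7294, 0.608]}
```

Request:
carry_out([
  {"tx": 0, "ty": 0, "tz": -0.0004, "wx": 0, "wy": 0, "wz": -5, "gripper": 0.55},
  {"tx": 0, "ty": 0, "tz": -0.0004, "wx": 0, "wy": 0, "wz": -5, "gripper": 0.55},
])

```text
time: 26.85
ee_pos: [0.4839, -0.13, 0.0533]
tcp_rot: [3.14, -0.001, 0.433]
ft_force: [1.1, -0.9, 4.0]
finger_gap: 0.0639
grip_force: 30.0
```

```bash
python3 -c "
from h import *
st()"
```

```text
{'time': 26.85, 'ee_pos': [0.4839, -0.13, 0.0533], 'tcp_rot': [3.1404, -0.0011, 0.4329], 'ft_force': [1.1189, -0.8932, 4.0417], 'moment': [-0.1096, 0.0087, 0.0268], 'finger_gap': 0.0639, 'grip_force': 29.9971, 'joints': [-0.3554, 0.508, 1.9043, -0.0001, 0.7276, 0.7827]}
```

Request:
carry_out([
  {"tx": 0, "ty": 0, "tz": -0.0004, "wx": 0, "wy": 0, "wz": -5, "gripper": 0.55},
  {"tx": 0, "ty": 0, "tz": -0.0005, "wx": 0, "wy": 0, "wz": -5, "gripper": 0.55},
  {"tx": 0, "ty": 0, "tz": -0.0004, "wx": 0, "wy": 0, "wz": -5, "gripper": 0.55},
])

```text
time: 27.15
ee_pos: [0.4839, -0.1301, 0.0521]
tcp_rot: [3.141, -0.001, 0.171]
ft_force: [0.9, -1.3, 4.6]
finger_gap: 0.0639
grip_force: 30.0
```

```bash
python3 -c "
from h import *
st()"
```

```text
{'time': 27.15, 'ee_pos': [0.4839, -0.1301, 0.0521], 'tcp_rot': [3.1406, -0.0015, 0.1711], 'ft_force': [0.8672, -1.3244, 4.5994], 'moment': [-0.1164, -0.0121, 0.038], 'finger_gap': 0.0639, 'grip_force': 29.9971, 'joints': [-0.3554, 0.5104, 1.9047, -0.0002, 0.7247, 1.0445]}
```

Request:
carry_out([
  {"tx": 0, "ty": 0, "tz": -0.0004, "wx": 0, "wy": 0, "wz": -5, "gripper": 0.55},
  {"tx": 0, "ty": 0, "tz": -0.0005, "wx": 0, "wy": 0, "wz": -5, "gripper": 0.55},
  {"tx": 0, "ty": 0, "tz": -0.0004, "wx": 0, "wy": 0, "wz": -5, "gripper": 0.55},
])

```text
time: 27.45
ee_pos: [0.4841, -0.1302, 0.0508]
tcp_rot: [3.141, -0.002, -0.091]
ft_force: [0.6, -1.9, 4.6]
finger_gap: 0.064
grip_force: 30.0
```

```bash
python3 -c "
from h import *
st()"
```

```text
{'time': 27.45, 'ee_pos': [0.4841, -0.1302, 0.0508], 'tcp_rot': [3.1408, -0.002, -0.0906], 'ft_force': [0.6433, -1.8623, 4.5744], 'moment': [-0.2555, 0.0588, 0.005], 'finger_gap': 0.064, 'grip_force': 29.9972, 'joints': [-0.3554, 0.5127, 1.905, -0.0004, 0.7217, 1.3063]}
```

It's past the binding zone and still free, so this is the right ring. Continuing onto the seat.

Request:
carry_out([
  {"tx": 0, "ty": 0, "tz": -0.0004, "wx": 0, "wy": 0, "wz": -5, "gripper": 0.55},
  {"tx": 0, "ty": 0, "tz": -0.0004, "wx": 0, "wy": 0, "wz": -5, "gripper": 0.55},
  {"tx": 0, "ty": 0, "tz": -0.0004, "wx": 0, "wy": 0, "wz": -5, "gripper": 0.55},
])

```text
time: 27.75
ee_pos: [0.4842, -0.1302, 0.0497]
tcp_rot: [3.141, -0.002, -0.352]
ft_force: [0.6, -1.4, 7.8]
finger_gap: 0.0642
grip_force: 30.0
```

```bash
python3 -c "
from h import *
st()"
```

```text
{'time': 27.75, 'ee_pos': [0.4842, -0.1302, 0.0497], 'tcp_rot': [3.1414, -0.0024, -0.3524], 'ft_force': [0.5866, -1.4019, 7.7561], 'moment': [-0.1938, -0.0088, 0.0784], 'finger_gap': 0.0642, 'grip_force': 29.9978, 'joints': [-0.3554, 0.5147, 1.9053, -0.0004, 0.7192, 1.568]}
```

Request:
carry_out([
  {"tx": 0, "ty": 0, "tz": -0.0004, "wx": 0, "wy": 0, "wz": -5, "gripper": 0.55},
  {"tx": 0, "ty": 0, "tz": -0.0004, "wx": 0, "wy": 0, "wz": -5, "gripper": 0.55},
])

```text
time: 27.95
ee_pos: [0.4842, -0.1302, 0.049]
tcp_rot: [-3.141, -0.002, -0.527]
ft_force: [0.3, -0.2, 8.5]
finger_gap: 0.0641
grip_force: 30.0
```

```bash
python3 -c "
from h import *
st()"
```

```text
{'time': 27.95, 'ee_pos': [0.4842, -0.1302, 0.049], 'tcp_rot': [-3.1414, -0.0024, -0.5269], 'ft_force': [0.29, -0.1925, 8.4747], 'moment': [-0.1185, 0.0366, 0.1186], 'finger_gap': 0.0641, 'grip_force': 29.9979, 'joints': [-0.3554, 0.5161, 1.9055, -0.0003, 0.7175, 1.7425]}
```

Request:
carry_out([
  {"tx": 0, "ty": 0, "tz": -0.0004, "wx": 0, "wy": 0, "wz": -5, "gripper": 0.55},
  {"tx": 0, "ty": 0, "tz": -0.0004, "wx": 0, "wy": 0, "wz": -5, "gripper": 0.55},
])

```text
time: 28.15
ee_pos: [0.4842, -0.1301, 0.0483]
tcp_rot: [-3.141, -0.002, -0.701]
ft_force: [0.1, -1.3, 9.1]
finger_gap: 0.0641
grip_force: 30.0
```

```bash
python3 -c "
from h import *
st()"
```

```text
{'time': 28.15, 'ee_pos': [0.4842, -0.1301, 0.0483], 'tcp_rot': [-3.1409, -0.0024, -0.7014], 'ft_force': [0.1143, -1.2936, 9.1017], 'moment': [0.0172, 0.0819, 0.1326], 'finger_gap': 0.0641, 'grip_force': 29.9981, 'joints': [-0.3553, 0.5174, 1.9058, -0.0002, 0.7159, 1.917]}
```

Request:
carry_out([
  {"tx": 0, "ty": 0, "tz": -0.0003, "wx": 0, "wy": 0, "wz": -4, "gripper": 0.55},
])

```text
time: 28.25
ee_pos: [0.4842, -0.1301, 0.048]
tcp_rot: [-3.141, -0.002, -0.771]
ft_force: [-0.1, -0.7, 8.8]
finger_gap: 0.064
grip_force: 30.0
```

```bash
python3 -c "
from h import *
st()"
```

```text
{'time': 28.25, 'ee_pos': [0.4842, -0.1301, 0.048], 'tcp_rot': [-3.1408, -0.0023, -0.7711], 'ft_force': [-0.1056, -0.6923, 8.7999], 'moment': [0.0082, 0.0726, 0.0854], 'finger_gap': 0.064, 'grip_force': 29.9995, 'joints': [-0.3554, 0.5179, 1.9059, -0.0003, 0.7153, 1.9867]}
```

Request:
carry_out([
  {"tx": 0, "ty": 0, "tz": -0.0002, "wx": 0, "wy": 0, "wz": -3, "gripper": 0.55},
])

```text
time: 28.35
ee_pos: [0.4842, -0.1301, 0.0478]
tcp_rot: [-3.141, -0.002, -0.823]
ft_force: [0.8, -0.9, 9.5]
finger_gap: 0.0645
grip_force: 30.0
```

```bash
python3 -c "
from h import *
st()"
```

```text
{'time': 28.35, 'ee_pos': [0.4842, -0.1301, 0.0478], 'tcp_rot': [-3.1406, -0.0023, -0.8227], 'ft_force': [0.7938, -0.9021, 9.4583], 'moment': [-0.0028, 0.1369, 0.1574], 'finger_gap': 0.0645, 'grip_force': 30.0007, 'joints': [-0.3553, 0.5182, 1.906, -0.0002, 0.715, 2.0384]}
```

Request:
carry_out([
  {"tx": 0, "ty": 0, "tz": -0.0002, "wx": 0, "wy": 0, "wz": -3, "gripper": 0.55},
])

```text
time: 28.45
ee_pos: [0.4842, -0.1301, 0.0477]
tcp_rot: [-3.14, -0.002, -0.875]
ft_force: [0.2, -0.9, 10.7]
finger_gap: 0.0641
grip_force: 30.0
```

```bash
python3 -c "
from h import *
st()"
```

```text
{'time': 28.45, 'ee_pos': [0.4842, -0.1301, 0.0477], 'tcp_rot': [-3.1405, -0.0023, -0.8745], 'ft_force': [0.2373, -0.9113, 10.6986], 'moment': [0.0976, 0.1645, 0.1645], 'finger_gap': 0.0641, 'grip_force': 30.0006, 'joints': [-0.3553, 0.5185, 1.906, -0.0003, 0.7145, 2.0902]}
```

Near home at 0.16 N·m. I'll regrasp with the yaw turned back, so I can finish clear of the wall.

Request:
carry_out([
  {"tx": 0, "ty": 0, "tz": 0.0005, "wx": 0, "wy": 0, "wz": 0, "gripper": 0.8},
  {"tx": 0, "ty": 0, "tz": 0, "wx": 0, "wy": 0, "wz": 0, "gripper": 0.8},
  {"tx": 0, "ty": 0, "tz": 0, "wx": 0, "wy": 0, "wz": 0, "gripper": 0.8},
  {"tx": 0, "ty": 0, "tz": 0, "wx": 0, "wy": 0, "wz": 8, "gripper": 0.8},
  {"tx": 0, "ty": 0, "tz": 0, "wx": 0, "wy": 0, "wz": 8, "gripper": 0.8},
  {"tx": 0, "ty": 0, "tz": 0, "wx": 0, "wy": 0, "wz": 8, "gripper": 0.8},
  {"tx": 0, "ty": 0, "tz": 0, "wx": 0, "wy": 0, "wz": 8, "gripper": 0.8},
  {"tx": 0, "ty": 0, "tz": 0, "wx": 0, "wy": 0, "wz": 8, "gripper": 0.8},
  {"tx": 0, "ty": 0, "tz": 0, "wx": 0, "wy": 0, "wz": 8, "gripper": 0.8},
  {"tx": 0, "ty": 0, "tz": 0, "wx": 0, "wy": 0, "wz": 8, "gripper": 0.8},
  {"tx": 0, "ty": 0, "tz": 0, "wx": 0, "wy": 0, "wz": 8, "gripper": 0.8},
  {"tx": 0, "ty": 0, "tz": 0, "wx": 0, "wy": 0, "wz": 0, "gripper": 0.8},
  {"tx": 0, "ty": 0, "tz": 0, "wx": 0, "wy": 0, "wz": 0, "gripper": 0.55},
  {"tx": 0, "ty": 0, "tz": 0, "wx": 0, "wy": 0, "wz": 0, "gripper": 0.55},
  {"tx": 0, "ty": 0, "tz": 0, "wx": 0, "wy": 0, "wz": 0, "gripper": 0.55},
  {"tx": 0, "ty": 0, "tz": 0, "wx": 0, "wy": 0, "wz": 0, "gripper": 0.55},
])

```text
time: 30.05
ee_pos: [0.4834, -0.1299, 0.0472]
tcp_rot: [3.141, -0.0, 0.243]
ft_force: [1.5, -3.5, -2.5]
finger_gap: 0.0642
grip_force: 30.0
```

```bash
python3 -c "
from h import *
st()"
```

```text
{'time': 30.05, 'ee_pos': [0.4834, -0.1299, 0.0472], 'tcp_rot': [3.1412, -0.0002, 0.2432], 'ft_force': [1.4678, -3.506, -2.5], 'moment': [-0.5097, -0.1841, -0.0275], 'finger_gap': 0.0642, 'grip_force': 29.9961, 'joints': [-0.3555, 0.5189, 1.9069, -0.0002, 0.7153, 0.9722]}
```

Request:
carry_out([
  {"tx": 0, "ty": 0, "tz": -0.0003, "wx": 0, "wy": 0, "wz": -3, "gripper": 0.55},
  {"tx": 0, "ty": 0, "tz": -0.0002, "wx": 0, "wy": 0, "wz": -2, "gripper": 0.55},
])

```text
time: 30.25
ee_pos: [0.4831, -0.1297, 0.0468]
tcp_rot: [-3.141, 0.0, 0.155]
ft_force: [-0.1, -1.2, 0.8]
finger_gap: 0.0645
grip_force: 30.0
```

```bash
python3 -c "
from h import *
st()"
```

```text
{'time': 30.25, 'ee_pos': [0.4831, -0.1297, 0.0468], 'tcp_rot': [-3.1415, 0.0003, 0.1548], 'ft_force': [-0.0763, -1.1722, 0.7932], 'moment': [-0.0673, 0.0869, 0.271], 'finger_gap': 0.0645, 'grip_force': 29.9977, 'joints': [-0.3553, 0.5197, 1.9073, -0.0001, 0.7149, 1.0608]}
```

Request:
carry_out([
  {"tx": 0, "ty": 0, "tz": -0.0002, "wx": 0, "wy": 0, "wz": -2, "gripper": 0.55},
])

```text
time: 30.35
ee_pos: [0.4831, -0.1296, 0.0466]
tcp_rot: [-3.141, 0.0, 0.12]
ft_force: [0.2, 0.1, 1.8]
finger_gap: 0.0643
grip_force: 30.0
```

```bash
python3 -c "
from h import *
st()"
```

```text
{'time': 30.35, 'ee_pos': [0.4831, -0.1296, 0.0466], 'tcp_rot': [-3.1415, 0.0003, 0.1203], 'ft_force': [0.2211, 0.0916, 1.773], 'moment': [-0.1031, 0.0807, 0.2383], 'finger_gap': 0.0643, 'grip_force': 29.998, 'joints': [-0.3552, 0.5199, 1.9074, -0.0, 0.7146, 1.0952]}
```

Request:
carry_out([
  {"tx": 0, "ty": 0, "tz": 0, "wx": 0, "wy": 0, "wz": 0, "gripper": 0.55},
])

```text
time: 30.45
ee_pos: [0.4831, -0.1296, 0.0466]
tcp_rot: [-3.141, 0.0, 0.121]
ft_force: [-0.7, -1.1, 0.4]
finger_gap: 0.0642
grip_force: 30.0
```

```bash
python3 -c "
from h import *
st()"
```

```text
{'time': 30.45, 'ee_pos': [0.4831, -0.1296, 0.0466], 'tcp_rot': [-3.1414, 0.0003, 0.1212], 'ft_force': [-0.6991, -1.1422, 0.3622], 'moment': [-0.1387, 0.1874, -0.0285], 'finger_gap': 0.0642, 'grip_force': 29.9992, 'joints': [-0.3553, 0.52, 1.9074, 0.0, 0.7145, 1.0943]}
```

Request:
carry_out([
  {"tx": 0, "ty": 0, "tz": -0.0002, "wx": 0, "wy": 0, "wz": -2, "gripper": 0.55},
  {"tx": 0, "ty": 0, "tz": -0.0002, "wx": 0, "wy": 0, "wz": -2, "gripper": 0.55},
])

```text
time: 30.65
ee_pos: [0.4832, -0.1296, 0.0463]
tcp_rot: [-3.142, 0.0, 0.052]
ft_force: [-1.7, -0.5, 3.8]
finger_gap: 0.0641
grip_force: 30.0
```

```bash
python3 -c "
from h import *
st()"
```

```text
{'time': 30.65, 'ee_pos': [0.4832, -0.1296, 0.0463], 'tcp_rot': [-3.1416, 0.0001, 0.052], 'ft_force': [-1.6777, -0.5473, 3.7554], 'moment': [-0.0574, 0.1565, 0.2201], 'finger_gap': 0.0641, 'grip_force': 29.9993, 'joints': [-0.3552, 0.5205, 1.9075, -0.0, 0.7137, 1.1636]}
```

Request:
carry_out([
  {"tx": 0, "ty": 0, "tz": -0.0001, "wx": 0, "wy": 0, "wz": -2, "gripper": 0.55},
])

```text
time: 30.75
ee_pos: [0.4832, -0.1297, 0.0462]
tcp_rot: [-3.142, 0.0, 0.017]
ft_force: [-0.1, -1.4, 1.1]
finger_gap: 0.0643
grip_force: 30.0
```

```bash
python3 -c "
from h import *
st()"
```

```text
{'time': 30.75, 'ee_pos': [0.4832, -0.1297, 0.0462], 'tcp_rot': [-3.1416, 0.0001, 0.0171], 'ft_force': [-0.0935, -1.3538, 1.0564], 'moment': [-0.0472, 0.1018, 0.3189], 'finger_gap': 0.0643, 'grip_force': 29.9981, 'joints': [-0.3552, 0.5208, 1.9075, -0.0001, 0.7135, 1.1985]}
```

Request:
carry_out([
  {"tx": 0, "ty": 0, "tz": -0.0001, "wx": 0, "wy": 0, "wz": -2, "gripper": 0.55},
])

```text
time: 30.85
ee_pos: [0.4832, -0.1296, 0.046]
tcp_rot: [3.142, 0.0, -0.018]
ft_force: [0.8, -0.2, 0.1]
finger_gap: 0.0645
grip_force: 30.0
```

```bash
python3 -c "
from h import *
st()"
```

```text
{'time': 30.85, 'ee_pos': [0.4832, -0.1296, 0.046], 'tcp_rot': [3.1416, 0.0002, -0.0177], 'ft_force': [0.7822, -0.2322, 0.1038], 'moment': [-0.0944, 0.0602, 0.3016], 'finger_gap': 0.0645, 'grip_force': 29.9974, 'joints': [-0.3552, 0.521, 1.9076, -0.0001, 0.7131, 1.2334]}
```

Request:
carry_out([
  {"tx": 0, "ty": 0, "tz": -0.0001, "wx": 0, "wy": 0, "wz": -1.5, "gripper": 0.55},
])

```text
time: 30.95
ee_pos: [0.4831, -0.1296, 0.0459]
tcp_rot: [-3.142, 0.0, -0.044]
ft_force: [-0.3, -0.9, 2.4]
finger_gap: 0.0643
grip_force: 30.0
```

```bash
python3 -c "
from h import *
st()"
```

```text
{'time': 30.95, 'ee_pos': [0.4831, -0.1296, 0.0459], 'tcp_rot': [-3.1416, 0.0003, -0.0441], 'ft_force': [-0.3146, -0.9016, 2.3703], 'moment': [0.0624, 0.2348, 0.3866], 'finger_gap': 0.0643, 'grip_force': 29.9986, 'joints': [-0.3552, 0.5213, 1.9077, -0.0001, 0.7129, 1.2597]}
```

Request:
carry_out([
  {"tx": 0, "ty": 0, "tz": -0.0001, "wx": 0, "wy": 0, "wz": -1.5, "gripper": 0.55},
])

```text
time: 31.05
ee_pos: [0.4831, -0.1297, 0.0458]
tcp_rot: [-3.142, 0.0, -0.07]
ft_force: [-3.2, -0.3, 4.2]
finger_gap: 0.064
grip_force: 30.0
```

```bash
python3 - <<'E'
from h import *
st()
c=capture("wrist");im=c["img"];cv2.imwrite("pics/w6.png",im);cv2.imwrite("pics/c6.png",cv2.resize(im[100:350,190:450],None,fx=2.3,fy=2.3,interpolation=2))
st()
E
```

```text
{'time': 31.05, 'ee_pos': [0.4831, -0.1297, 0.0458], 'tcp_rot': [-3.1416, 0.0005, -0.0702], 'ft_force': [-3.152, -0.2601, 4.1899], 'moment': [0.2019, 0.3437, 0.6461], 'finger_gap': 0.064, 'grip_force': 29.9979, 'joints': [-0.3553, 0.5213, 1.9077, -0.0002, 0.713, 1.2859]}
{'time': 31.1, 'ee_pos': [0.4831, -0.1297, 0.0458], 'tcp_rot': [3.1416, 0.0004, -0.0719], 'ft_force': [-2.2995, -1.7476, 3.9526], 'moment': [0.2185, 0.3159, 0.5194], 'finger_gap': 0.0643, 'grip_force': 29.9971, 'joints': [-0.3553, 0.5213, 1.9077, -0.0002, 0.7129, 1.2876]}
```

View pics/c6.png

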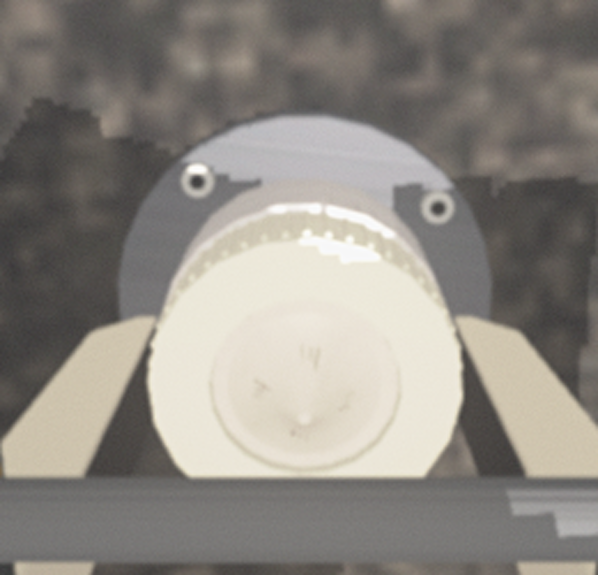

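The ring is level on the holder, with the cone in its hole and the gripper centred. The torque jumped to 0.65 and settled at 0.52 N·m with no further descent, about 110° after landing, so it's on the shoulder. I'll release and lift away.

Request:
carry_out([
  {"tx": 0, "ty": 0, "tz": 0, "wx": 0, "wy": 0, "wz": 0.5, "gripper": 0.55},
  {"tx": 0, "ty": 0, "tz": 0, "wx": 0, "wy": 0, "wz": 0, "gripper": 0.88},
  {"tx": 0, "ty": 0, "tz": 0, "wx": 0, "wy": 0, "wz": 0, "gripper": 0.88},
  {"tx": 0, "ty": 0, "tz": 0, "wx": 0, "wy": 0, "wz": 0, "gripper": 0.88},
  {"tx": 0, "ty": 0, "tz": 0, "wx": 0, "wy": 0, "wz": 0, "gripper": 0.88},
  {"tx": 0, "ty": 0, "tz": 0.005, "wx": 0, "wy": 0, "wz": 0, "gripper": 0.88},
  {"tx": 0, "ty": 0, "tz": 0.02, "wx": 0, "wy": 0, "wz": 0, "gripper": 0.88},
  {"tx": 0, "ty": 0, "tz": 0.04, "wx": 0, "wy": 0, "wz": 0, "gripper": 0.88},
  {"tx": 0, "ty": 0, "tz": 0.04, "wx": 0, "wy": 0, "wz": 0, "gripper": 0.88},
  {"tx": 0, "ty": 0, "tz": 0.03, "wx": 0, "wy": 0, "wz": 0, "gripper": 0.88},
  {"tx": 0, "ty": 0, "tz": 0, "wx": 0, "wy": 0, "wz": 0, "gripper": 0.88},
  {"tx": 0, "ty": 0, "tz": 0, "wx": 0, "wy": 0, "wz": 0, "gripper": 0.88},
])

```text
time: 32.3
ee_pos: [0.4833, -0.1297, 0.1811]
tcp_rot: [3.141, -0.001, -0.061]
ft_force: [-0.0, -0.4, -1.0]
finger_gap: 0.0818
grip_force: 0.0
```

```bash
python3 - <<'E'
from h import *
st();c=capture("wrist");im=c["img"];cv2.imwrite("pics/w7.png",im)
hsv=cv2.cvtColor(im,40);o,d=ray(c,320,200)
# bright cream ring top: largest blob near the expected place
m=((hsv[...,2]>150)).astype(np.uint8);m[:, :220]=0;m[:,420:]=0;m[265:]=0
n,L,S,C=cv2.connectedComponentsWithStats(m);i=1+S[1:,4].argmax();print(S[i],C[i])
cn=max(cv2.findContours((L==i).astype(np.uint8),0,1)[0],key=cv2.contourArea);print(cv2.minEnclosingCircle(cn),cv2.fitEllipse(cv2.convexHull(cn)))
E_=np.linalg.inv(c["extrinsics"]);K=c["K"];t=np.linspace(0,2*np.pi,72)
for z in(.065,.068,.070):
  P=E_@np.array([.4831+.0322*np.cos(t),-.1297+.0322*np.sin(t),z+0*t,1+0*t]);x,y=P[0]/-P[2],P[1]/P[2];k=1+c["k1"]*(x*x+y*y)
  u,v=K[0,0]*x*k+K[0,2],K[1,1]*y*k+K[1,2];print(z,u.min(),u.max(),v.min(),v.max())
E
```

```text
{'time': 32.3, 'ee_pos': [0.4833, -0.1297, 0.1811], 'tcp_rot': [3.1413, -0.0011, -0.0611], 'ft_force': [-0.0193, -0.4343, -0.9674], 'moment': [0.0283, 0.0275, -0.0357], 'finger_gap': 0.0818, 'grip_force': 0.0, 'joints': [-0.3553, 0.306, 1.8181, 0.0, 1.0163, 1.2766]}
[  220     0   200    84 14985] [314.7290624  37.7043043]
((319.5, 41.5), 107.80780029296875) ((283.11737060546875, 37.806095123291016), (87.75691986083984, 373.8225402832031), 86.64933013916016)
0.065 285.4210535913604 361.3570546787577 157.92206547799168 231.34400544768621
0.068 285.0518295901451 361.7448296418403 158.47974509003882 232.57899128939354
0.07 284.80156450451096 362.00767363786156 158.8579389939029 233.4156743017825
```

The camera can't resolve the height here, since 3 mm is under 1 px. I'll check mechanically: regrasp and see whether it tightens at once.

Request:
carry_out([
  {"tx": 0, "ty": 0, "tz": -0.03, "wx": 0, "wy": 0, "wz": 3, "gripper": 0.88},
  {"tx": 0, "ty": 0, "tz": -0.04, "wx": 0, "wy": 0, "wz": 3, "gripper": 0.88},
  {"tx": 0, "ty": 0, "tz": -0.035, "wx": 0, "wy": 0, "wz": 3, "gripper": 0.88},
  {"tx": 0, "ty": 0, "tz": -0.02, "wx": 0, "wy": 0, "wz": 0, "gripper": 0.88},
  {"tx": 0, "ty": 0, "tz": -0.009, "wx": 0, "wy": 0, "wz": 0, "gripper": 0.88},
  {"tx": 0, "ty": 0, "tz": 0, "wx": 0, "wy": 0, "wz": 0, "gripper": 0.55},
  {"tx": 0, "ty": 0, "tz": 0, "wx": 0, "wy": 0, "wz": 0, "gripper": 0.55},
  {"tx": 0, "ty": 0, "tz": 0, "wx": 0, "wy": 0, "wz": 0, "gripper": 0.55},
  {"tx": 0, "ty": 0, "tz": 0, "wx": 0, "wy": 0, "wz": 0, "gripper": 0.55},
])

```text
time: 33.25
ee_pos: [0.4838, -0.1298, 0.0476]
tcp_rot: [3.141, -0.002, 0.096]
ft_force: [0.9, 2.3, 2.9]
finger_gap: 0.0637
grip_force: 30.0
```

Request:
carry_out([
  {"tx": 0, "ty": 0, "tz": -0.0001, "wx": 0, "wy": 0, "wz": -1.5, "gripper": 0.55},
])

```text
time: 33.35
ee_pos: [0.4837, -0.1298, 0.0475]
tcp_rot: [3.141, -0.001, 0.07]
ft_force: [-1.8, 1.9, 7.8]
finger_gap: 0.0637
grip_force: 30.0
```

```bash
python3 -c "
from h import *
st()"
```

```text
{'time': 33.35, 'ee_pos': [0.4837, -0.1298, 0.0475], 'tcp_rot': [3.1408, -0.0011, 0.0702], 'ft_force': [-1.7654, 1.8593, 7.8268], 'moment': [0.428, 0.3058, 1.0074], 'finger_gap': 0.0637, 'grip_force': 30.002, 'joints': [-0.3551, 0.5184, 1.9068, -0.0003, 0.7151, 1.1458]}
```

It hit a hard stop at once, so the ring is home. I'll relieve the load, let go and withdraw.

Request:
carry_out([
  {"tx": 0, "ty": 0, "tz": 0, "wx": 0, "wy": 0, "wz": 1.3, "gripper": 0.6},
  {"tx": 0, "ty": 0, "tz": 0, "wx": 0, "wy": 0, "wz": 0, "gripper": 0.88},
  {"tx": 0, "ty": 0, "tz": 0, "wx": 0, "wy": 0, "wz": 0, "gripper": 0.88},
  {"tx": 0, "ty": 0, "tz": 0, "wx": 0, "wy": 0, "wz": 0, "gripper": 0.88},
  {"tx": 0, "ty": 0, "tz": 0, "wx": 0, "wy": 0, "wz": 0, "gripper": 0.88},
  {"tx": 0, "ty": 0, "tz": 0.005, "wx": 0, "wy": 0, "wz": 0, "gripper": 0.88},
  {"tx": 0, "ty": 0, "tz": 0.02, "wx": 0, "wy": 0, "wz": 0, "gripper": 0.88},
  {"tx": 0, "ty": 0, "tz": 0.04, "wx": 0, "wy": 0, "wz": 0, "gripper": 0.88},
  {"tx": 0, "ty": 0, "tz": 0.04, "wx": 0, "wy": 0, "wz": 0, "gripper": 0.88},
  {"tx": 0, "ty": 0, "tz": 0.03, "wx": 0, "wy": 0, "wz": 0, "gripper": 0.88},
  {"tx": 0, "ty": 0, "tz": 0, "wx": 0, "wy": 0, "wz": 0, "gripper": 0.88},
  {"tx": 0, "ty": 0, "tz": 0, "wx": 0, "wy": 0, "wz": 0, "gripper": 0.88},
])

```text
time: 34.55
ee_pos: [0.4832, -0.1297, 0.182]
tcp_rot: [3.141, -0.001, 0.092]
ft_force: [0.2, 0.1, 0.3]
finger_gap: 0.0822
grip_force: 0.0
```

```bash
python3 - <<'E'
from h import *
st()
a=cv2.imread("pics/w7.png")[150:240,270:380].astype(int)
c=capture("wrist");s=state()
top=capture("top")["img"].astype(int);t0=cv2.imread("pics/top0.png").astype(int)
D=abs(top-t0).max(2)
for n,(u,v) in dict(beaker=(208,225),flask=(434,184),ringL=(265,210),ringR=(299,208)).items():print(n,D[v-14:v+14,u-14:u+14].mean().round(1))
E
```

```text
{'time': 34.55, 'ee_pos': [0.4832, -0.1297, 0.182], 'tcp_rot': [3.1411, -0.0009, 0.0924], 'ft_force': [0.2165, 0.0988, 0.3031], 'moment': [-0.0149, 0.0305, -0.0116], 'finger_gap': 0.0822, 'grip_force': 0.0, 'joints': [-0.3553, 0.3049, 1.8172, -0.0, 1.0184, 1.1231]}
beaker 3.5
flask 3.7
ringL 13.9
ringR 6.6
```

The arm is clear. The beaker and flask haven't moved, ring place L is now empty, and the wrong ring is back in its place.

```bash
python3 -c "
from rig import *
print(close_job())"
```

```text
the job is handed in; nothing more can be done
None
```

The cone is clamped and the job is handed in: the first ring bound early, so I backed it off and returned it to the tray, then ran the other home to a hard stop and let go; a last check turn briefly read about 1.0 N·m, right at the forcing limit and above snug.

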